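Put the leftover sweets away in the funnel jar

TASK

Put the leftover wrapped sweets away: first tip all the sweets out of the two white snack trays into the yellow scoop, then pour them from the scoop through the funnel into the glass jar that still has room (the other jar is full to the brim). At the end every sweet is down inside that jar, below its funnel, the scoop stands upright on its round cork mat, and both trays stand upright on the table. Leave the mug, the candle jar and the remote control where they are.

Things in the scene. Friction and masses are not known exactly. Their poses are not given: they have to be found in the camera images.
- tray_a: white open snack tray, mm: floor inside 110 x 70, 5 thick; back and side walls 28 high; front is only a 20 degree ramp 27 long. Origin: underside, floor centre; z up. Pouring lip at x = -80, z = 14; pale grip post at +x outside the back wall: centre 67 mm from origin, 14 thick (x), 36 wide (y), top at z = 88 (grip about 21 below). 180 g; holds none to four sweets
- tray_a_lip (a point): middle of tray_a's pouring edge, 80 mm from the origin on its -x side, 14 mm above its underside
- tray_b: a second tray, the same as tray_a in every way
- tray_b_lip (a point): middle of tray_b's pouring edge, as for tray_a
- scoop: yellow open scoop, mm: floor inside 94 x 96, 5 thick; back and side walls 66 high; front a 30 degree ramp 74 long. Origin: underside, floor centre; z up. Pouring lip at x = -111, z = 42; pale grip post at +x outside the back wall: centre 59 mm from origin, 14 thick (x), 36 wide (y), top at z = 120 (grip about 21 below). 280 g; starts empty on the mat
- mat: round cork mat for the scoop, 190 mm across, 4 mm thick, fixed; origin: centre of its underside
- jar_a: clear narrow jar on a wooden foot 110 mm square, a wide clear funnel with brass rim fixed in its mouth; all fixed. Jar 90 mm outside, 82 inside, inner floor at 20 mm height; funnel throat 74 mm wide from 130 to 140 mm height, rim 178 mm wide at 205 mm height. Origin: centre of underside
- jar_b: a second jar with funnel, the same as jar_a
- fill: the sweets that fill one of the two jars to the brim, heaped up into its funnel; its origin is on that jar's axis, at its inner floor (fixed)
- starter: a single layer of sweets, 20 mm deep, on the floor of the jar that still has room; its origin is on that jar's axis, at its inner floor (fixed)
- sweet1: wrapped sweet, a block with rounded look of 28 x 24 x 20 mm (x, y, z), orange with a paper band, origin at its centre, slippery, 20 g; starts in tray_a; may be absent
- sweet2: wrapped sweet, a block with rounded look of 28 x 24 x 20 mm (x, y, z), red with a paper band, origin at its centre, slippery, 20 g; starts in tray_a; may be absent
- sweet3: wrapped sweet, a block with rounded look of 28 x 24 x 20 mm (x, y, z), blue with a paper band, origin at its centre, slippery, 20 g; starts in tray_a; may be absent
- sweet4: wrapped sweet, a block with rounded look of 28 x 24 x 20 mm (x, y, z), green with a paper band, origin at its centre, slippery, 20 g; starts in tray_a; may be absent
- sweet5: wrapped sweet, a block with rounded look of 28 x 24 x 20 mm (x, y, z), orange with a paper band, origin at its centre, slippery, 20 g; starts in tray_b; may be absent
- sweet6: wrapped sweet, a block with rounded look of 28 x 24 x 20 mm (x, y, z), red with a paper band, origin at its centre, slippery, 20 g; starts in tray_b; may be absent
- sweet7: wrapped sweet, a block with rounded look of 28 x 24 x 20 mm (x, y, z), blue with a paper band, origin at its centre, slippery, 20 g; starts in tray_b; may be absent
- sweet8: wrapped sweet, a block with rounded look of 28 x 24 x 20 mm (x, y, z), green with a paper band, origin at its centre, slippery, 20 g; starts in tray_b; may be absent
- mug: yellow mug, 80 mm across, 85 mm high; origin: centre of its underside; bystander
- candle: amber candle jar with brass cap, 68 mm across, 70 mm high; origin: centre of its underside; bystander
- remote: black remote control 160 x 45 x 18 mm; origin: centre of its underside; bystander
There are look-alikes about, which are no part of the job. What is shaped like the tray_a but purple is not meant.

How it is judged:
On the way, in this order (a step that is already met when the one before it is completed fails the run):
1. all the sweets are in the scoop together (x of sweet1 in the frame of scoop between -0.115 and 0.05 m and y of sweet1 in the frame of scoop between -0.05 and 0.05 m and z of sweet1 in the frame of scoop between 0 and 0.085 m and x of sweet2 in the frame of scoop between -0.115 and 0.05 m and y of sweet2 in the frame of scoop between -0.05 and 0.05 m and z of sweet2 in the frame of scoop between 0 and 0.085 m and x of sweet3 in the frame of scoop between -0.115 and 0.05 m and y of sweet3 in the frame of scoop between -0.05 and 0.05 m and z of sweet3 in the frame of scoop between 0 and 0.085 m and x of sweet4 in the frame of scoop between -0.115 and 0.05 m and y of sweet4 in the frame of scoop between -0.05 and 0.05 m and z of sweet4 in the frame of scoop between 0 and 0.085 m and x of sweet5 in the frame of scoop between -0.115 and 0.05 m and y of sweet5 in the frame of scoop between -0.05 and 0.05 m and z of sweet5 in the frame of scoop between 0 and 0.085 m and x of sweet6 in the frame of scoop between -0.115 and 0.05 m and y of sweet6 in the frame of scoop between -0.05 and 0.05 m and z of sweet6 in the frame of scoop between 0 and 0.085 m and x of sweet7 in the frame of scoop between -0.115 and 0.05 m and y of sweet7 in the frame of scoop between -0.05 and 0.05 m and z of sweet7 in the frame of scoop between 0 and 0.085 m and x of sweet8 in the frame of scoop between -0.115 and 0.05 m and y of sweet8 in the frame of scoop between -0.05 and 0.05 m and z of sweet8 in the frame of scoop between 0 and 0.085 m), for 0.2 s.
2. the scoop, lifted, is tipped with its lip over the jar that has room (horizontal distance between scoop and starter below 0.16 m and height (world z) of scoop above 0.14 m and angle between scoop's own z axis and vertical above 0.4 rad).
3. all the sweets are down in the jar that had room (horizontal distance between each of sweet1, sweet2, sweet3, sweet4, sweet5, sweet6, sweet7, sweet8 and starter below 0.042 m and height (world z) of each of sweet1, sweet2, sweet3, sweet4, sweet5, sweet6, sweet7, sweet8 below 0.135 m), for 0.2 s.
At the end, for the whole second after the job is handed in: Every sweet present is inside the jar that had room (centre within 42 mm of its axis and below 135 mm height); the scoop stands upright (within 0.1 rad) on the cork mat, its origin within 40 mm of the mat's centre; both trays stand upright (within 0.1 rad) on the table; all released and at rest (all of step 3 and horizontal distance between scoop and mat below 0.04 m and angle between each of scoop, tray_a, tray_b's own z axis and vertical below 0.1 rad and height (world z) of scoop below 0.014 m and linear speed of each of scoop, tray_a, tray_b below 0.02 m/s and height (world z) of tray_a between -0.02 and 0.01 m and height (world z) of tray_b between -0.02 and 0.01 m); the robot touches nothing.
It fails at once if the mug is pushed more than 50 mm or tipped over (distance of mug from where it was at the start of the episode above 0.05 m or angle between mug's own z axis and vertical above 0.6 rad).
It fails at once if the candle jar is pushed more than 50 mm or tipped over (distance of candle from where it was at the start of the episode above 0.05 m or angle between candle's own z axis and vertical above 0.6 rad).
It fails at once if the remote control is pushed more than 50 mm or tipped over (distance of remote from where it was at the start of the episode above 0.05 m or angle between remote's own z axis and vertical above 0.6 rad).
Of sweet1, sweet2, sweet3, sweet4, sweet5, sweet6, sweet7, sweet8 only 4 to 8 are there at a start; the rules pass over those that are not, and their reading is None.
At some moment in a run one of tray_a, tray_b, scoop may be knocked a few centimetres aside while the robot is not near it.
It also fails if it takes over 176 s, if anything falls off the work surface, if the arm or the gripper's body presses on something with over 40 N, if the wrist force passes 120 N, or if a joint passes its speed limit or range.

ROBOT

A 6-joint arm with a two-finger parallel gripper is mounted at the origin on the work surface. World frame = base frame: x ahead of the robot, y to its left, z up, the work surface at z = 0. Lengths are in m, angles in rad, forces in N, time in s.
With the tool pointing down it reaches from about 0.3 to 0.875 m from the base axis. Payload 6.4 kg.
Tool frame: the origin (TCP) lies on the centre line of the jaws, within the pads' length; the fingertips stand 8 mm ahead of it and the grasp point (between the pads) lies 11 mm behind it; z points along the fingers, y is the line along which they close (so a half turn about z gives the same grasp; the last joint's range is limited). The gripper opens to 85 mm and grips with 20 to 120 N. Pads are 22 mm wide; open, the fingers measure 114 mm over their backs; the gripper's body (76 mm by 85 mm) begins 54 mm behind the grasp point. The pads swing forward as they close: fully open they stand 13 mm farther back than shut.
Start: joints at [0.95, 0.181, 1.607, -0, 1.354, -0.206], TCP at [0.232, 0.526, 0.239] pointing down, gripper open.
Joint ranges: [-2.99, 2.99], [-0.89, 2.07], [0.3, 2.58], [-1.14, 4.28], [0, 2.63], [-3.12, 3.12]. Speed limits (rad/s): [2.57, 2.57, 3.01, 3.14, 3.14, 3.14].

INTERFACE

Orientations are given as a unit quaternion [w, x, y, z].
In Python, from bench import ctrl gives the robot as it stands.
- The arm moves only by the shell command python3 -m handwheel 'ROWS' [OPENING]. ROWS is JSON, a list that holds one entry, the list of rows, each a list of 4 numbers: the shift along the tool's x, y, z each as a share of 20 cm, from -1 to 1, then the turn about the tool's z as a share of 1.5 rad, from -1 to 1. In form: [[[x, y, z, twist], ...]]. A call has 1 to 10 rows; each row is the pose to reach, as a shift and turn from the pose commanded when the call began, along the tool's axes at that moment; what a row does not reach only later rows make up. A row lasts 1/8 s, in which the tool goes at most 62.5 mm and 10.7 degrees, less where a joint would pass 70% of its speed; a pose out of reach is approached as far as the arm can. A call with a number of a shift or a turn outside -1 to 1 is refused whole. A call with a gripper value outside its range is refused whole. OPENING is the finger opening in mm, from 0 to 85.4, set as the call begins (- or left out, the last holds). The fingers move at their own pace and stop on an object; the grip force is fixed at half the most. Time passes only in rows, so rows that repeat a pose let the fingers close. It gives the time, the measured TCP pose, the force, the opening and the grip force at its end, in the units of the state.
- ctrl.get_obs(): the state, without advancing time (a new reading comes with each control period).
- ctrl.camera(name): name is "scene" or "top" or "wrist"; returns a dict with "color" (420x560x3 uint8, red, green, blue), "range_z" (420x560 float32, m along the optical axis (not along the pixel's ray), 0 where there is no reading), "K" (3x3 intrinsics, pixels), "distortion" ([k1, k2, p1, p2, k3] as OpenCV has them; the pictures are not rectified), "pose" (4x4, takes a point from camera to world coordinates); the wrist camera has in their place "T_tool_cam" (4x4, takes a point from camera to tool coordinates, whose origin is the TCP and whose axes are the flange's). Camera axes: x right, y down, z forward; pixel columns grow to the right and rows downward; lengths in m; the calibration is good to about 2 mm. A picture is of the moment at which its call begins: read the wrist's pose just before it.
- ctrl.hand_in(): hands the job in; it is judged then, once.
The state is a dict: "time_s": time; "q": joint angles; "dq": joint speeds; "joint_efforts": joint torques, N m; "eef_pos": TCP position; "eef_rot": TCP orientation; "wrist_force": force on the tool from outside, world axes, zero at the start; "torque": the same for the moment, N m; "opening": opening from 0.0 (shut) to 1.0 (fully open); "grasp_force": force on a finger pad.
Only numpy, scipy, OpenCV 4.12 (cv2) and the standard library are available. Lean on these libraries where they do the work, as an engineer would, in place of code of your own. Each camera call takes 0.05 s, during which the arm holds its last target. There are 200 camera calls.

## Working session

There is one attempt and no reset: what is moved stays moved. The work goes in short steps, Python scripts to look and compute and a shell command to move; the robot and the scene stay as the last step left them, time stands still between calls to the robot, and variables do not carry over. Pictures are saved under pics/ and viewed, at most 14 in all, crops included, and the job is handed in when it is done.

```bash
ls; mkdir -p pics; python3 - <<'E'
from bench import ctrl
import cv2,numpy as np
o=ctrl.get_obs();print({k:np.round(v,3) for k,v in o.items()})
for n in ("scene","top","wrist"):
    c=ctrl.camera(n);np.savez(f"pics/{n}0.npz",**c)
    cv2.imwrite(f"pics/{n}0.png",c["color"][:,:,::-1])
    print(n,c["K"].round(1).tolist(),np.round(c["distortion"],3),np.round(c.get("pose",c.get("T_tool_cam")),3).tolist())
E
```

```text
pics
{'time_s': np.float64(0.0), 'q': array([ 0.95 ,  0.182,  1.608,  0.   ,  1.354, -0.206]), 'dq': array([-0.001,  0.   , -0.001, -0.001, -0.001, -0.001]), 'joint_efforts': array([ 1.0000e-03, -4.4487e+01, -3.5134e+01, -0.0000e+00,  9.0000e-03,
        0.0000e+00]), 'eef_pos': array([0.231, 0.526, 0.238]), 'eef_rot': array([-0.   ,  0.206,  0.979, -0.001]), 'wrist_force': array([ 0.13 ,  0.478, -0.917]), 'torque': array([-0.021, -0.022,  0.016]), 'grasp_force': np.float64(0.0), 'opening': np.float64(1.001)}
scene [[472.5, 0.0, 272.3], [0.0, 472.5, 207.1], [0.0, 0.0, 1.0]] [-0.1  0.   0.   0.   0. ] [[-0.534, 0.461, -0.709, 1.486], [0.845, 0.283, -0.453, 0.539], [-0.008, -0.841, -0.541, 0.803], [0.0, 0.0, 0.0, 1.0]]
top [[419.2, 0.0, 278.9], [0.0, 419.2, 202.7], [0.0, 0.0, 1.0]] [0.014 0.    0.    0.    0.   ] [[-0.003, -0.997, 0.073, 0.435], [-1.0, 0.003, -0.002, -0.107], [0.002, -0.073, -0.997, 1.131], [0.0, 0.0, 0.0, 1.0]]
wrist [[300.8, 0.0, 287.0], [0.0, 300.8, 212.1], [0.0, 0.0, 1.0]] [0.023 0.    0.    0.    0.   ] [[-0.0, -0.945, -0.327, 0.086], [1.0, -0.0, 0.001, 0.0], [-0.001, -0.327, 0.945, -0.135], [0.0, 0.0, 0.0, 1.0]]
```

View pics/top0.png

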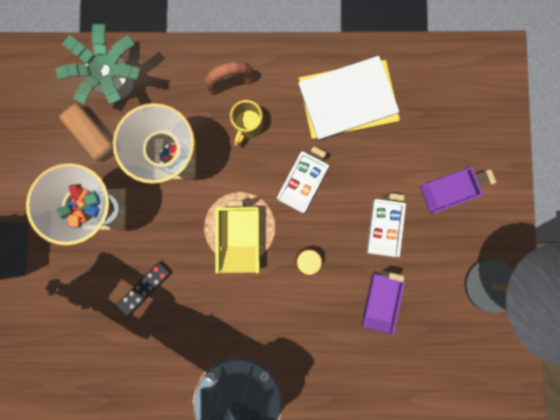

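View pics/scene0.png

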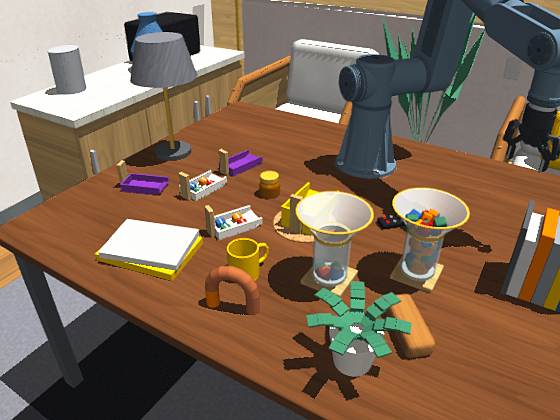

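```bash
cat > h.py <<'E'
from bench import ctrl
import numpy as np,cv2
from scipy.spatial.transform import Rotation as R
def obs():
    o=ctrl.get_obs();w=o["eef_rot"];return o,np.array(o["eef_pos"]),R.from_quat([w[1],w[2],w[3],w[0]])
def p2w(c,u,v,z=None,T=None):
    "pixel -> world, by range, or on plane z"
    T=c["pose"] if T is None else T
    n=cv2.undistortPoints(np.array([[[u,v]]],float),c["K"],c["distortion"])[0,0];d=np.array([n[0],n[1],1])
    if z is None: s=float(c["range_z"][int(round(v)),int(round(u))])
    else: s=(z-T[2,3])/(T[:3,:3]@d)[2]
    return T[:3,:3]@(d*s)+T[:3,3]
def w2p(c,p,T=None):
    T=np.linalg.inv(c["pose"] if T is None else T)
    q=T[:3,:3]@np.array(p)+T[:3,3]
    return cv2.projectPoints(q.reshape(1,3),np.zeros(3),np.zeros(3),c["K"],c["distortion"])[0].ravel()
def wristT(c):
    _,p,r=obs();M=np.eye(4);M[:3,:3]=r.as_matrix();M[:3,3]=p;return M@c["T_tool_cam"]
def show():
    o,p,r=obs();m=r.as_matrix();print("t%.1f"%o["time_s"],"p",p.round(4),"q",np.round(o["q"],3),"toolx",m[:,0].round(3),"y",m[:,1].round(3),"z",m[:,2].round(3),"open %.3f gf %.1f F"%(o["opening"],o["grasp_force"]),np.round(o["wrist_force"],1))
E
python3 -m handwheel '[[[0,0,-0.3,0],[0,0,-0.6,0],[0,0,-1,0],[0,0,-1,0],[0,0.3,-1,0],[0,0.6,-1,0],[0,1,-1,0],[0,1,-1,0]]]'
python3 -c "from h import *;show()"
python3 -m handwheel '[[[0,0.3,0,0],[0,0.6,0,0],[0,1,0,0],[0,1,0,0],[0,1,0,0]]]'
python3 -c "from h import *;show()"
python3 -m handwheel '[[[0,0.3,0,0],[0,0.6,0,0],[0,1,0,0],[0,1,0,0],[0,1,0,0]]]'
python3 - <<'E'
from h import *
show()
im=cv2.imread("pics/top0.png")
cv2.imwrite("pics/c1.png",cv2.resize(im[90:330,110:430],(800,600),interpolation=cv2.INTER_CUBIC))
E
```

```text
time_s: 1.15
eef_pos: [0.3135, 0.7114, 0.4317]
eef_rot: [-0.002, 0.206, 0.979, -0.004]
wrist_force: [0.3, -0.0, -0.4]
opening: 0.999
grasp_force: 0.0
t1.1 p [0.3135 0.7114 0.4317] q [ 1.004  0.62   0.646  0.     1.884 -0.152] toolx [-0.915  0.403  0.001] y [ 0.403  0.915 -0.009] z [-0.005 -0.007 -1.   ] open 0.999 gf 0.0 F [ 0.3 -0.  -0.4]
time_s: 1.78
eef_pos: [0.3511, 0.7974, 0.3975]
eef_rot: [0.006, 0.206, 0.978, 0.025]
wrist_force: [1.0, 0.2, 1.6]
opening: 1.0
grasp_force: 0.0
t1.8 p [0.3511 0.7974 0.3975] q [ 1.018  0.883  0.298  0.007  1.909 -0.136] toolx [-0.915  0.403 -0.001] y [0.402 0.914 0.052] z [ 0.021  0.047 -0.999] open 1.000 gf 0.0 F [1.  0.2 1.6]
time_s: 2.4
eef_pos: [0.3656, 0.8302, 0.3481]
eef_rot: [0.01, 0.206, 0.977, 0.048]
wrist_force: [0.3, -0.3, -0.2]
opening: 1.0
grasp_force: 0.0
t2.4 p [0.3656 0.8302 0.3481] q [ 1.021  0.942  0.299  0.014  1.804 -0.131] toolx [-0.915  0.403  0.   ] y [0.401 0.911 0.098] z [ 0.04   0.09  -0.995] open 1.000 gf 0.0 F [ 0.3 -0.3 -0.2]
```

View pics/c1.png

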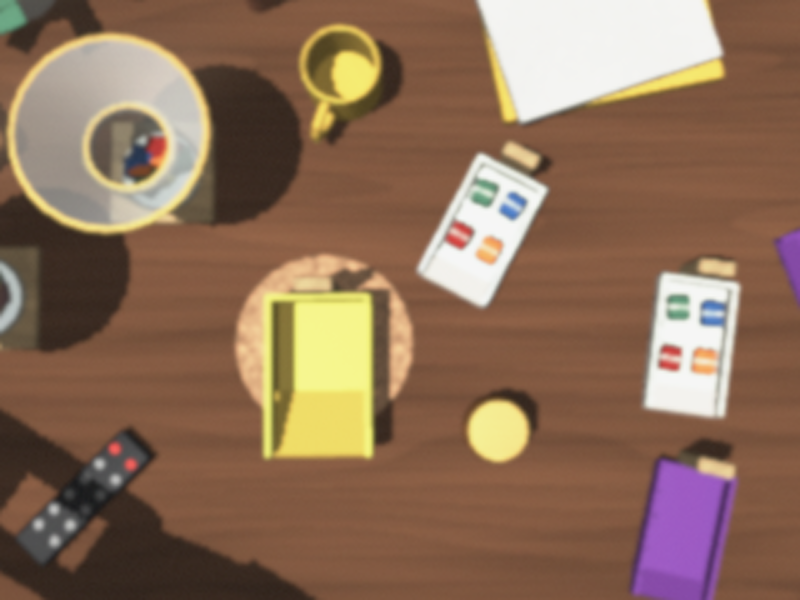

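```bash

python3 -m handwheel '[[[0,-0.3,0,0],[0,-0.6,0,0],[0,-1,0,0],[0,-1,0,0]]]' >/dev/null
python3 -c "from h import *;show()"
python3 -m handwheel '[[[0,-0.3,0,0],[0,-0.6,0,0],[0,-1,0,0],[0,-1,0,0]]]' >/dev/null
python3 -m handwheel '[[[0,-0.3,0,0],[0,-0.6,0,0],[0,-1,0,0],[0,-1,0,0]]]' >/dev/null
python3 -c "from h import *;show()"
for i in 1 2 3; do
python3 -m handwheel '[[[0,-0.3,0,0],[0,-0.6,0,0],[0,-1,0,0],[0,-1,0,0]]]' >/dev/null
python3 -c "from h import *;show()"; done
python3 - <<'E'
from h import *
c=dict(np.load("pics/top0.npz"))
# crop px -> world via range
for n,X,Y in [("scoop post top",312,285),("scoop lip L",265,457),("scoop lip R",372,457),("scoop bl",266,295),("scoop br",371,295),("mat c",324,342),
 ("tA post",521,157),("tA bl",482,155),("tA br",546,187),("tA ll",418,270),("tA lr",485,305),
 ("tB post",717,267),("tB bl",662,275),("tB br",738,283),("tB ll",646,408),("tB lr",724,415),("jar rim l",10,132),("jar rim r",208,132),("rim t",109,36),("rim b",109,230),("mug",340,66),("candle",498,430),("remote",84,497)]:
    print(n,p2w(c,110+X/2.5,90+Y/2.5).round(3))
E
```

```text
t2.9 p [0.2841 0.6458 0.3293] q [ 0.981  0.349  1.223  0.017  1.471 -0.176] toolx [-0.915  0.403 -0.   ] y [0.401 0.911 0.099] z [ 0.04   0.091 -0.995] open 1.002 gf 0.0 F [ 0.5 -0.2  0.7]
t3.9 p [0.1238 0.2819 0.2894] q [ 0.719 -0.657  2.182  0.041  1.525 -0.437] toolx [-0.915  0.403 -0.002] y [0.401 0.91  0.101] z [ 0.042  0.092 -0.995] open 0.999 gf 0.0 F [ 0.6 -0.1  0.9]
t4.4 p [0.093  0.2108 0.2712] q [ 0.578 -0.893  2.312  0.026  1.681 -0.575] toolx [-0.915  0.403 -0.001] y [0.402 0.914 0.049] z [ 0.021  0.044 -0.999] open 1.004 gf 0.0 F [-0.4 -0.1  0.7]
t4.9 p [0.0859 0.1952 0.2597] q [ 0.576 -0.893  2.333 -0.003  1.706 -0.58 ] toolx [-0.915  0.403 -0.   ] y [ 0.403  0.915 -0.005] z [-0.002 -0.005 -1.   ] open 1.002 gf 0.0 F [ 0.4  0.  -0.6]
t5.4 p [0.0793 0.1802 0.2561] q [ 0.576 -0.894  2.341 -0.032  1.742 -0.585] toolx [-0.915  0.403 -0.   ] y [ 0.402  0.914 -0.058] z [-0.023 -0.053 -0.998] open 1.001 gf 0.0 F [-0.6  0.  -0.1]
scoop post top [ 0.506 -0.003  0.124]
scoop lip L [0.331 0.059 0.001]
scoop lip R [ 0.33  -0.055 -0.005]
scoop bl [0.5   0.049 0.069]
scoop br [ 0.504 -0.055  0.005]
mat c [ 0.453 -0.005  0.01 ]
tA post [ 0.638 -0.209  0.087]
tA bl [ 0.656 -0.175  0.002]
tA br [ 0.621 -0.245  0.001]
tA ll [ 0.53  -0.105  0.018]
tA lr [ 0.493 -0.178 -0.001]
tB post [ 0.526 -0.403  0.089]
tB bl [ 0.523 -0.363  0.027]
tB br [ 0.516 -0.452 -0.001]
tB ll [ 0.382 -0.35  -0.003]
tB lr [ 0.374 -0.433  0.   ]
jar rim l [0.638 0.258 0.206]
jar rim r [0.638 0.082 0.207]
rim t [0.725 0.172 0.205]
rim b [0.55  0.168 0.206]
mug [ 0.755 -0.02   0.004]
candle [ 0.364 -0.185  0.072]
remote [0.292 0.246 0.015]
```

```bash
cat >> h.py <<'E'
def cloud(c):
    v,u=np.mgrid[0:420,0:560];n=cv2.undistortPoints(np.stack([u,v],-1).reshape(-1,1,2).astype(float),c["K"],c["distortion"])[:,0]
    s=c["range_z"].reshape(-1,1).astype(float);P=np.hstack([n,np.ones((len(n),1))])*s
    P=P@c["pose"][:3,:3].T+c["pose"][:3,3];P[s[:,0]<=0]=np.nan;return P.reshape(420,560,3)
def find(near=dict(A=(.638,-.209,.088),B=(.526,-.403,.088),S=(.506,-.003,.124)),rad=.05,save=None):
    "post tops (from top + scene view), headings and sweets"
    for n in ("top","scene"):
        c=ctrl.camera(n);P=cloud(c);im=c["color"].astype(int);r,g,b=im[...,0],im[...,1],im[...,2]
        if save: cv2.imwrite(f"pics/{n}{save}.png",c["color"][:,:,::-1])
        for k,(x,y,z) in near.items():
            d=np.hypot(P[...,0]-x,P[...,1]-y)
            m=(d<rad)&(abs(P[...,2]-z)<.012)&(r>130)&(r-b>15)&(r-b<110)
            if m.sum()<4: print(n,k,"none",m.sum());continue
            q=P[m];tp=q[q[:,2]>np.median(q[:,2])-.006];pc=(tp[:,:2].max(0)+tp[:,:2].min(0))/2;s=""
            if n=="top":
                if k!="S": w=(d<.2)&(np.minimum(r,np.minimum(g,b))>150)&(abs(r-b)<45)&(P[...,2]<.045)&(P[...,2]>.001)&(np.hypot(P[...,0]-pc[0],P[...,1]-pc[1])<.19)
                else: w=(d<.2)&(r>170)&(g>160)&(b<130)&(P[...,2]<.1)&(np.hypot(P[...,0]-pc[0],P[...,1]-pc[1])<.19)
                w=cv2.morphologyEx(w.astype(np.uint8),cv2.MORPH_OPEN,np.ones((3,3)))>0
                rc=cv2.minAreaRect(P[w][:,:2].astype(np.float32)*1000);bx=cv2.boxPoints(rc)/1000
                e=bx[1]-bx[0];f=bx[2]-bx[1];e=e if np.hypot(*e)>np.hypot(*f) else f
                e=e if e@(rc[0]/np.float32(1000)-pc)>0 else -e
                s=f"rect c {np.round(rc[0],0)} size {np.round(rc[1],0)} heading-from -x(toward +y) {np.degrees(np.arctan2(e[1],-e[0])):.1f}; post->c {np.degrees(np.arctan2(rc[0][1]/1000-pc[1],-rc[0][0]/1000+pc[0])):.1f}"
            print(n,k,m.sum(),"post mean",tp.mean(0).round(4),"mid",pc.round(4),s)
E
python3 -c "from h import *;find(save='1')"
for i in 1 2 3; do python3 -m handwheel '[[[0,0.3,0,0],[0,0.6,0,0],[0,1,0,0],[0,1,0,0]]]' >/dev/null; done
python3 -c "from h import *;show()"
python3 -m handwheel '[[[0,0.3,0,0],[0,0.6,0,0],[0,1,0,0],[0,1,0,0]]]' >/dev/null
python3 -c "from h import *;show()"
```

```text
top A 89 post mean [ 0.6414 -0.2072  0.0862] mid [ 0.6416 -0.2073] rect c [ 681. -188.] size [213. 341.] heading-from -x(toward +y) -141.8; post->c 153.5
top B 90 post mean [ 0.5269 -0.4028  0.0866] mid [ 0.527  -0.4041] rect c [ 450. -395.] size [ 91. 142.] heading-from -x(toward +y) 7.5; post->c 6.7
top S 90 post mean [ 0.5096 -0.0018  0.1233] mid [ 0.5101 -0.0011] rect c [493. -15.] size [230. 347.] heading-from -x(toward +y) 31.0; post->c -38.0
scene A 21 post mean [ 0.6503 -0.2019  0.0844] mid [ 0.6493 -0.2069] 
scene B 17 post mean [ 0.5315 -0.4048  0.0863] mid [ 0.532  -0.4056] 
scene S 11 post mean [ 0.5149 -0.0024  0.1223] mid [ 0.5151 -0.0042] 
t7.0 p [0.3214 0.7299 0.2167] q [ 1.011  0.747  0.867 -0.008  1.589 -0.145] toolx [-0.915  0.403  0.001] y [ 0.402  0.913 -0.062] z [-0.026 -0.056 -0.998] open 0.999 gf 0.0 F [-0.1 -0.6 -0.7]
t7.5 p [0.3695 0.8397 0.1883] q [ 1.028e+00  1.117e+00  3.010e-01 -1.000e-03  1.741e+00 -1.280e-01] toolx [-0.915  0.403  0.001] y [ 0.403  0.915 -0.018] z [-0.008 -0.016 -1.   ] open 1.000 gf 0.0 F [ 0.2 -0.1 -0.3]
```

```bash
cat >> h.py <<'E'
def to(x,y,z,ang=None):
    "units from the present pose to a TCP position and toolx world angle (deg)"
    o,p,r=obs();m=r.as_matrix();d=m.T@(np.array([x,y,z])-p)/.2;s=""
    if ang is not None:
        a0=np.arctan2(m[1,0],m[0,0]);t=-(np.radians(ang)-a0);t=(t+np.pi)%(2*np.pi)-np.pi;s="twist %.3f (toolx now %.1f deg)"%(t/1.5,np.degrees(a0))
    print("shift",d.round(3),s)
E
python3 -m handwheel '[[[0,0.3,0,0],[0,0.45,0,0],[0,0.45,0,0]]]' >/dev/null
python3 -c "from h import *;show()"
python3 -m handwheel '[[[0,-0.3,-1,0],[0,-0.3,-1,0],[0,-0.3,-1,0],[0,-0.3,-1,0]]]' >/dev/null
for i in 1 2 3 4; do python3 -m handwheel '[[[-0.85,-1,0,0],[-0.85,-1,0,0],[-0.85,-1,0,0],[-0.85,-1,0,0],[-0.85,-1,0,0]]]' >/dev/null; done
python3 -c "from h import *;show();to(.641,-.207,.2,152)"
```

```text
t7.9 p [0.378  0.8583 0.1827] q [ 1.028  1.125  0.298  0.005  1.675 -0.127] toolx [-0.915  0.403 -0.   ] y [0.403 0.914 0.043] z [ 0.018  0.04  -0.999] open 0.998 gf 0.0 F [ 0.3 -0.3 -0.3]
t10.9 p [ 0.6514 -0.2119  0.3434] q [-0.507  0.366  1.171  0.042  1.609 -1.659] toolx [-0.914  0.405  0.001] y [0.405 0.913 0.042] z [ 0.016  0.039 -0.999] open 1.001 gf 0.0 F [ 0.   0.3 -0.3]
shift [ 0.057 -0.029  0.717] twist 0.048 (toolx now 156.1 deg)
```

```bash
python3 -m handwheel '[[[0.057,-0.03,0.25,0.048],[0.057,-0.03,0.5,0.048],[0.057,-0.03,0.72,0.048],[0.057,-0.03,0.72,0.048],[0.057,-0.03,0.72,0.048]]]' >/dev/null
python3 - <<'E'
from h import *
show();to(.641,-.207,.055,152)
c=ctrl.camera("wrist");T=wristT(c);print(w2p(c,[.641,-.207,.087],T))
cv2.imwrite("pics/w1.png",c["color"][:,:,::-1])
E
```

```text
t11.5 p [ 0.6416 -0.2044  0.2031] q [-0.504  0.421  1.378  0.043  1.344 -1.599] toolx [-0.885  0.466  0.   ] y [0.466 0.884 0.042] z [ 0.019  0.037 -0.999] open 0.999 gf 0.0 F [ 0.7  0.6 -0.2]
shift [-0.004 -0.044  0.739] twist 0.002 (toolx now 152.2 deg)
[278.79709138 210.79360028]
```

View pics/w1.png

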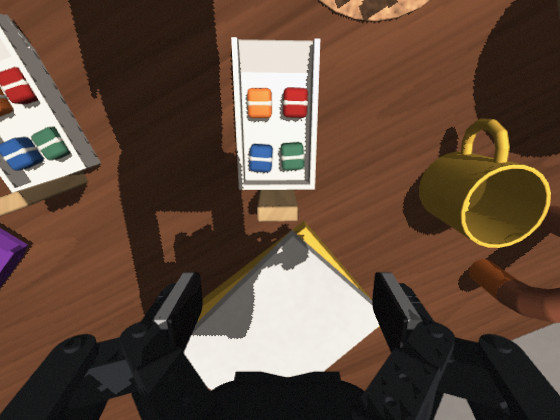

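```bash
python3 -m handwheel '[[[0,-0.044,0.25,0],[0,-0.044,0.5,0],[0,-0.044,0.65,0],[0,-0.044,0.74,0],[0,-0.044,0.74,0]]]' >/dev/null
python3 -m handwheel '[[[0,0,0,0],[0,0,0,0],[0,0,0,0],[0,0,0,0],[0,0,0,0]]]' 0
python3 -m handwheel '[[[0,0,-0.04,0],[0,0,-0.04,-0.1],[0,0,-0.04,-0.2],[0,0,-0.04,-0.33],[0,0,-0.04,-0.33],[0,0,-0.04,-0.33],[0,0,0,-0.33],[0,0,0,-0.33]]]'
python3 -m handwheel '[[[0,0,0,0],[0,0,0,0],[0,0,0,0],[0,0,-0.4,0],[0,0,-0.8,0],[0,0,-1,0],[0,0,-1,0]]]' 85
python3 -c "from h import *;show();to(.527,-.4035,.24,173.3)"
```

```text
time_s: 12.8
eef_pos: [0.6396, -0.2082, 0.0546]
eef_rot: [0.005, 0.241, 0.97, 0.02]
wrist_force: [-0.8, 0.2, 5.4]
opening: 0.412
grasp_force: 59.3
time_s: 13.8
eef_pos: [0.6401, -0.2081, 0.0546]
eef_rot: [0.01, -0.003, 1.0, 0.018]
wrist_force: [-1.0, 1.1, 7.8]
opening: 0.41
grasp_force: 59.1
time_s: 14.68
eef_pos: [0.6373, -0.2164, 0.2589]
eef_rot: [0.013, -0.004, 1.0, 0.017]
wrist_force: [-0.0, 0.2, -0.1]
opening: 0.992
grasp_force: 0.0
t14.7 p [ 0.6373 -0.2164  0.2589] q [-0.523  0.373  1.329  0.042  1.434 -2.107] toolx [-1.    -0.008 -0.026] y [-0.008  0.999  0.033] z [ 0.026  0.033 -0.999] open 0.992 gf 0.0 F [-0.   0.2 -0.1]
shift [ 0.561 -0.933  0.049] twist 0.083 (toolx now -179.6 deg)
```

```bash
python3 -m handwheel '[[[0.56,-0.93,0.05,0.083],[0.56,-0.93,0.05,0.083],[0.56,-0.93,0.05,0.083],[0.56,-0.93,0.05,0.083],[0.56,-0.93,0.05,0.083]]]' >/dev/null
python3 -c "
from h import *;show();to(.527,-.4035,.055,173.3)
c=ctrl.camera('wrist');T=wristT(c);print(w2p(c,[.527,-.4035,.087],T))
cv2.imwrite('pics/w2.png',c['color'][:,:,::-1])"
```

```text
t15.3 p [ 0.5228 -0.4031  0.2314] q [-0.854  0.382  1.372  0.038  1.408 -2.311] toolx [-0.993  0.12  -0.01 ] y [0.12  0.992 0.042] z [ 0.015  0.04  -0.999] open 0.995 gf 0.0 F [-0.6 -0.4 -0.2]
shift [-0.012 -0.036  0.881] twist -0.003 (toolx now 173.1 deg)
[278.5594764  203.12825194]
```

View pics/w2.png

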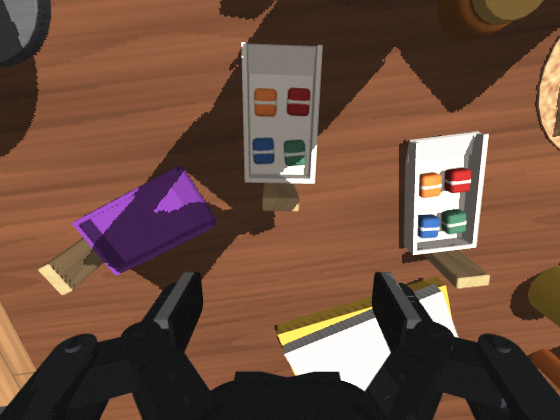

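```bash
python3 -m handwheel '[[[-0.012,-0.036,0.3,0],[-0.012,-0.036,0.6,0],[-0.012,-0.036,0.8,0],[-0.012,-0.036,0.88,0],[-0.012,-0.036,0.88,0]]]' >/dev/null
python3 -m handwheel '[[[0,0,0,0],[0,0,0,0],[0,0,0,0],[0,0,0,0],[0,0,0,0]]]' 0
python3 -m handwheel '[[[0,0,-0.04,0],[0,0,-0.04,-0.05],[0,0,-0.04,-0.08],[0,0,-0.04,-0.08],[0,0,0,-0.08],[0,0,0,-0.08]]]'
python3 -m handwheel '[[[0,0,0,0],[0,0,0,0],[0,0,0,0],[0,0,-0.4,0],[0,0,-0.8,0],[0,0,-1,0],[0,0,-1,0]]]' 85 >/dev/null
python3 -m handwheel '[[[0.7,1,-0.3,0],[0.7,1,-0.3,0],[0.7,1,-0.3,0],[0.7,1,-0.3,0],[0.7,1,-0.3,0]]]' >/dev/null
python3 -m handwheel '[[[0.7,1,0,0],[0.7,1,0,0],[0.7,1,0,0],[0.7,1,0,0],[0.7,1,0,0]]]' >/dev/null
python3 -c "from h import *;show();to(.2,0,.3,180)"
```

```text
time_s: 16.6
eef_pos: [0.5306, -0.4035, 0.0597]
eef_rot: [0.009, 0.058, 0.998, 0.018]
wrist_force: [1.3, 0.2, 5.3]
opening: 0.414
grasp_force: 60.5
time_s: 17.35
eef_pos: [0.5308, -0.4029, 0.0596]
eef_rot: [0.01, -0.002, 1.0, 0.018]
wrist_force: [0.1, 3.6, 9.5]
opening: 0.416
grasp_force: 61.3
t19.5 p [ 0.2428 -0.012   0.3277] q [-0.616 -0.801  2.169  0.042  1.778 -2.185] toolx [-1.    -0.006 -0.02 ] y [-0.007  0.999  0.036] z [ 0.02   0.036 -0.999] open 1.000 gf 0.0 F [ 0.4 -0.5 -0.2]
shift [0.216 0.056 0.136] twist 0.004 (toolx now -179.7 deg)
```

```bash

for i in 1 2 3 4 5 6; do python3 -m handwheel '[[[0.5,-0.05,0,0],[1,-0.07,0,0],[1,-0.07,0,0]]]' >/dev/null
python3 -c "from h import *;show()"; done
```

```text
t19.9 p [ 0.1909 -0.0563  0.3331] q [-0.936 -0.89   2.192  0.009  1.903 -2.509] toolx [-1.    -0.005  0.031] y [-0.003  0.998  0.057] z [-0.031  0.056 -0.998] open 0.997 gf 0.0 F [-0.3  0.   0.2]
t20.2 p [ 0.1148 -0.1378  0.348 ] q [-1.484 -0.889  2.165 -0.054  1.961 -3.077] toolx [-0.998 -0.007  0.057] y [-0.002  0.996  0.091] z [-0.058  0.091 -0.994] open 0.996 gf 0.0 F [-0.5 -0.9  0.2]
t20.6 p [ 0.0941 -0.1443  0.3511] q [-1.534 -0.891  2.162 -0.101  1.961 -3.118] toolx [-0.995  0.017  0.099] y [0.025 0.996 0.085] z [-0.097  0.087 -0.991] open 0.994 gf 0.0 F [0.1 0.1 0.2]
t21.0 p [ 0.0797 -0.1459  0.3575] q [-1.546 -0.894  2.153 -0.146  1.965 -3.118] toolx [-0.989  0.044  0.14 ] y [0.055 0.996 0.075] z [-0.136  0.082 -0.987] open 0.993 gf 0.0 F [-0.1  0.4  0.4]
t21.4 p [ 0.0657 -0.1469  0.3675] q [-1.558 -0.894  2.137 -0.19   1.975 -3.117] toolx [-0.981  0.072  0.181] y [0.085 0.994 0.065] z [-0.175  0.079 -0.981] open 0.997 gf 0.0 F [-0.8  0.6  0.4]
t21.7 p [ 0.0526 -0.1465  0.3816] q [-1.565 -0.894  2.114 -0.235  1.991 -3.118] toolx [-0.971  0.098  0.22 ] y [0.113 0.992 0.054] z [-0.213  0.077 -0.974] open 0.993 gf 0.0 F [ 0.1 -0.6  1.1]
```

```bash
python3 -m handwheel '[[[0,0,0,0.15],[0,0,0,0.3],[0,0,0,0.5],[0,0,0,0.6],[0,0,0,0.6],[0,0,0,0.6]]]' >/dev/null
python3 -c "
from h import *;show();_,p,r=obs();print(r.as_matrix().T@np.array([-1,-.25,0]))"
```

```text
t22.5 p [ 0.0527 -0.1465  0.3813] q [-1.565 -0.893  2.114 -0.234  1.991 -2.219] toolx [-0.516  0.837  0.179] y [ 0.83   0.541 -0.138] z [-0.212  0.077 -0.974] open 0.994 gf 0.0 F [ 0.   0.2 -0.6]
[ 0.30712158 -0.96481254  0.19316599]
```

```bash

for i in 1 2 3 4 5 6; do python3 -m handwheel '[[[0.3,-0.96,0.2,0],[0.3,-0.96,0.2,0]]]' >/dev/null
python3 -c "from h import *;show()"; done
```

```text
t22.7 p [-0.033  -0.1808  0.3816] q [-2.016 -0.894  2.114 -0.239  1.892 -2.669] toolx [-0.524  0.833  0.18 ] y [ 0.825  0.548 -0.135] z [-0.211  0.078 -0.974] open 0.998 gf 0.0 F [ 0.3 -1.4 -0.4]
t23.0 p [-0.1518 -0.2101  0.3807] q [-2.413 -0.751  2.062 -0.203  1.719 -3.021] toolx [-0.517  0.837  0.18 ] y [ 0.829  0.542 -0.137] z [-0.212  0.078 -0.974] open 0.993 gf 0.0 F [ 0.8 -1.6  0.5]
t23.2 p [-0.2692 -0.2481  0.3782] q [-2.557 -0.476  1.925 -0.192  1.558 -3.119] toolx [-0.503  0.844  0.187] y [ 0.837  0.53  -0.138] z [-0.215  0.087 -0.973] open 0.994 gf 0.0 F [-0.6 -0.3  0.4]
t23.5 p [-0.3782 -0.2968  0.373 ] q [-2.591 -0.188  1.727 -0.204  1.464 -3.119] toolx [-0.487  0.85   0.199] y [ 0.845  0.517 -0.14 ] z [-0.222  0.1   -0.97 ] open 0.994 gf 0.0 F [ 0.8 -0.1  1.3]
t23.7 p [-0.489  -0.3404  0.3684] q [-2.621  0.077  1.485 -0.216  1.435 -3.119] toolx [-0.465  0.86   0.211] y [ 0.855  0.498 -0.145] z [-0.23   0.113 -0.967] open 0.995 gf 0.0 F [-0.2 -1.3  2. ]
t24.0 p [-0.5993 -0.3804  0.3639] q [-2.644  0.335  1.194 -0.228  1.462 -3.118] toolx [-0.437  0.872  0.222] y [ 0.867  0.474 -0.153] z [-0.238  0.126 -0.963] open 0.998 gf 0.0 F [-0.  -0.  -0.4]
```

```bash
python3 -m handwheel '[[[0,0,0,0.15],[0,0,0,0.3],[0,0,0,0.5],[0,0,0,0.66],[0,0,0,0.66],[0,0,0,0.66]]]' >/dev/null
python3 -c "
from h import *;show();_,p,r=obs();print(r.as_matrix().T@np.array([-.91,-.41,0]))"
```

```text
t24.7 p [-0.5973 -0.3799  0.3641] q [-2.643  0.331  1.199 -0.227  1.461 -2.128] toolx [ 0.485  0.874 -0.006] y [ 0.841 -0.469 -0.269] z [-0.238  0.126 -0.963] open 0.999 gf 0.0 F [0.2 0.4 0.5]
[-0.79998915 -0.57361571  0.16487078]
```

```bash

for i in 1 2 3 4 5 6; do python3 -m handwheel '[[[-0.8,-0.57,0.16,0],[-0.8,-0.57,0.16,0]]]' >/dev/null
python3 -c "from h import *;show()"; done
```

```text
t25.0 p [-0.7119 -0.4322  0.3657] q [-2.654  0.642  0.763 -0.224  1.579 -2.17 ] toolx [ 0.482  0.876 -0.006] y [ 0.843 -0.466 -0.27 ] z [-0.239  0.125 -0.963] open 0.998 gf 0.0 F [-1.2 -1.   2.9]
t25.2 p [-0.7993 -0.467   0.356 ] q [-2.666  0.946  0.297 -0.223  1.715 -2.218] toolx [ 0.477  0.878 -0.022] y [ 0.841 -0.464 -0.279] z [-0.256  0.115 -0.96 ] open 0.995 gf 0.0 F [-99.3 -49.4  47.6]
t25.5 p [-0.83   -0.466   0.3265] q [-2.685  0.981  0.3   -0.213  1.631 -2.225] toolx [ 0.468  0.882 -0.058] y [ 0.834 -0.463 -0.3  ] z [-0.292  0.092 -0.952] open 0.997 gf 0.0 F [0.7 0.2 0.6]
t25.7 p [-0.8572 -0.4665  0.3119] q [-2.699  1.003  0.298 -0.204  1.554 -2.232] toolx [ 0.456  0.884 -0.103] y [ 0.824 -0.463 -0.328] z [-0.338  0.064 -0.939] open 0.999 gf 0.0 F [-0.8  0.3  0.7]
t26.0 p [-0.8808 -0.4674  0.2979] q [-2.712  1.024  0.298 -0.195  1.483 -2.24 ] toolx [ 0.441  0.886 -0.142] y [ 0.814 -0.462 -0.352] z [-0.377  0.04  -0.925] open 0.996 gf 0.0 F [0.3 0.5 0.3]
t26.2 p [-0.9012 -0.4689  0.2903] q [-2.722  1.038  0.298 -0.186  1.418 -2.247] toolx [ 0.425  0.887 -0.18 ] y [ 0.804 -0.461 -0.376] z [-0.417  0.015 -0.909] open 0.996 gf 0.0 F [ 0.  -0.2 -0.2]
```

```bash

for i in 1 2 3; do python3 -m handwheel '[[[-0.85,-0.52,0.0,0],[-0.85,-0.52,0.0,0]]]' >/dev/null
python3 -c "from h import *;show()"; done
```

```text
t26.5 p [-0.9102 -0.4789  0.3032] q [-2.718  1.03   0.298 -0.181  1.375 -2.246] toolx [ 0.406  0.887 -0.22 ] y [ 0.792 -0.461 -0.4  ] z [-0.457 -0.012 -0.89 ] open 0.998 gf 0.0 F [0.3 0.6 0.6]
t26.7 p [-0.9174 -0.4883  0.3194] q [-2.715  1.019  0.298 -0.176  1.337 -2.246] toolx [ 0.386  0.886 -0.257] y [ 0.779 -0.462 -0.424] z [-0.494 -0.037 -0.869] open 0.997 gf 0.0 F [-0.2 -0.1  0.6]
t27.0 p [-0.9231 -0.4971  0.3386] q [-2.711  1.005  0.298 -0.172  1.302 -2.246] toolx [ 0.365  0.884 -0.292] y [ 0.766 -0.463 -0.445] z [-0.529 -0.062 -0.846] open 0.989 gf 0.0 F [-0.6 -0.9 -0.2]
```

```bash
python3 -c "
from h import *;to(0,-.28,.36)"
```

```text
shift [ 2.611  2.985 -2.6  ]
```

```bash
for i in 1 2 3 4 5; do python3 -m handwheel '[[[0.52,0.6,-0.52,0],[0.52,0.6,-0.52,0],[0.52,0.6,-0.52,0],[0.52,0.6,-0.52,0]]]' >/dev/null; done
python3 -c "
from h import *;show();_,p,r=obs();print(r.as_matrix().T@np.array([0,1,0]))"
```

```text
t29.5 p [ 0.0055 -0.2845  0.3607] q [-1.386 -0.546  2.074 -0.559  1.637 -0.964] toolx [ 0.355  0.888 -0.291] y [ 0.773 -0.454 -0.443] z [-0.526 -0.068 -0.848] open 0.996 gf 0.0 F [-1.  -0.2  0.8]
[ 0.88821077 -0.45444536 -0.06753548]
```

```bash
for i in 1 2 3; do python3 -m handwheel '[[[0.3,-0.15,-0.02,0],[0.6,-0.3,-0.04,0],[0.88,-0.45,-0.06,0]]]' >/dev/null
python3 -c "from h import *;show()"; done
```

```text
t29.9 p [ 0.0239 -0.1105  0.3604] q [-1.047 -0.895  2.235 -0.569  1.998 -0.758] toolx [ 0.375  0.88  -0.29 ] y [ 0.754 -0.472 -0.457] z [-0.539 -0.048 -0.841] open 0.999 gf 0.0 F [ 2.1 -0.9  0.5]
t30.2 p [0.0435 0.031  0.3594] q [-0.365 -0.892  2.234 -0.319  2.292 -0.043] toolx [ 0.373  0.882 -0.287] y [ 0.758 -0.468 -0.454] z [-0.534 -0.048 -0.844] open 0.996 gf 0.0 F [ 1.8  1.  -0.4]
t30.6 p [0.052  0.1668 0.3585] q [ 0.266 -0.644  2.131  0.118  2.205  0.783] toolx [ 0.375  0.883 -0.282] y [ 0.761 -0.467 -0.45 ] z [-0.529 -0.046 -0.847] open 0.998 gf 0.0 F [ 2.5 -1.   0.4]
```

```bash
for i in 1 2 3; do python3 -m handwheel '[[[0.88,-0.45,-0.06,0],[0.88,-0.45,-0.06,0],[0.88,-0.45,-0.06,0],[0.88,-0.45,-0.06,0]]]' >/dev/null
python3 -c "from h import *;show()"; done
python3 -m handwheel '[[[0.2,-0.1,-0.01,0],[0.4,-0.2,-0.03,0],[0.4,-0.2,-0.03,0]]]' >/dev/null
python3 -c "from h import *;show()"
```

```text
t31.1 p [0.0554 0.3658 0.3579] q [ 0.775 -0.189  1.833  0.369  1.93   1.298] toolx [ 0.37   0.884 -0.285] y [ 0.761 -0.464 -0.453] z [-0.533 -0.049 -0.845] open 0.998 gf 0.0 F [-0.4 -1.  -0.5]
t31.6 p [0.0591 0.5634 0.3576] q [1.009 0.234 1.403 0.456 1.843 1.529] toolx [ 0.372  0.883 -0.285] y [ 0.761 -0.466 -0.452] z [-0.532 -0.049 -0.845] open 0.997 gf 0.0 F [ 0.7 -0.4  0. ]
t32.1 p [0.0624 0.761  0.3557] q [1.139 0.695 0.772 0.518 1.934 1.735] toolx [ 0.372  0.883 -0.288] y [ 0.76  -0.467 -0.451] z [-0.533 -0.051 -0.845] open 0.990 gf 0.0 F [-0.9 -0.9 -0.9]
t32.5 p [0.0633 0.8443 0.3466] q [1.178 0.993 0.307 0.569 2.069 1.875] toolx [ 0.372  0.878 -0.301] y [ 0.757 -0.474 -0.449] z [-0.537 -0.061 -0.841] open 0.997 gf 0.0 F [ 0.6  0.5 -1.4]
```

```bash
for i in 1 2; do python3 -m handwheel '[[[0.88,-0.45,-0.06,0],[0.88,-0.45,-0.06,0]]]' >/dev/null
python3 -c "from h import *;show()"; done; python3 -c "from h import *;to(0.45,.2,.42,180)"
```

```text
t32.7 p [0.0448 0.8736 0.3359] q [1.203 1.008 0.298 0.572 1.985 1.883] toolx [ 0.395  0.886 -0.243] y [ 0.751 -0.464 -0.471] z [-0.53   0.004 -0.848] open 0.996 gf 0.0 F [ 0.3  0.5 -0.4]
t33.0 p [0.0284 0.898  0.3141] q [1.225 1.032 0.298 0.576 1.91  1.889] toolx [ 0.415  0.885 -0.209] y [ 0.74  -0.463 -0.488] z [-0.529  0.048 -0.848] open 0.990 gf 0.0 F [ 0.5  0.2 -0. ]
shift [-2.325  2.917 -1.729] twist -1.340 (toolx now 64.9 deg)
```

```bash
for i in 1 2 3 4 5; do python3 -m handwheel '[[[-0.88,0.46,0.05,0],[-0.88,0.46,0.05,0],[-0.88,0.46,0.05,0],[-0.88,0.46,0.05,0]]]' >/dev/null;done
python3 -c "from h import *;show()"
for i in 1 2; do python3 -m handwheel '[[[0,0,0,-0.13],[0,0,0,-0.26],[0,0,0,-0.4],[0,0,0,-0.5],[0,0,0,-0.62],[0,0,0,-0.67],[0,0,0,-0.67]]]' >/dev/null;done
python3 -c "from h import *;show();to(.6,-.2,.3,180);find(dict(A=(.64,-.208,.088),B=(.53,-.403,.088),S=(.508,-.003,.124)),save='2')"
```

```text
t35.5 p [ 0.0257 -0.061   0.2302] q [-0.952 -0.893  2.487 -0.466  1.899 -0.532] toolx [ 0.406  0.884 -0.23 ] y [ 0.734 -0.465 -0.495] z [-0.545  0.032 -0.838] open 0.998 gf 0.0 F [ 1.7  0.2 -0.1]
t37.2 p [ 0.0257 -0.0589  0.2294] q [-0.945 -0.893  2.489 -0.464  1.903 -2.532] toolx [-0.836  0.047  0.547] y [0.058 0.998 0.003] z [-0.546  0.034 -0.837] open 0.992 gf 0.0 F [-0.1 -0.1  0.6]
shift [-2.24  -0.536 -1.888] twist -0.038 (toolx now 176.8 deg)
top A 81 post mean [ 0.6415 -0.2046  0.0866] mid [ 0.6417 -0.2048] rect c [ 663. -265.] size [199. 337.] heading-from -x(toward +y) -179.7; post->c -109.1
top B 93 post mean [ 0.527  -0.4015  0.0864] mid [ 0.5269 -0.4014] rect c [ 488. -330.] size [290. 161.] heading-from -x(toward +y) 117.9; post->c 61.1
top S 94 post mean [ 0.5094 -0.0017  0.1225] mid [ 0.5093 -0.0011] rect c [515.  12.] size [366. 133.] heading-from -x(toward +y) 179.5; post->c 113.1
scene A 18 post mean [ 0.6467 -0.2036  0.0848] mid [ 0.6463 -0.2063] 
scene B 17 post mean [ 0.5322 -0.4045  0.0848] mid [ 0.5341 -0.4038] 
scene S 13 post mean [ 0.514  -0.0041  0.122 ] mid [ 0.5145 -0.0042]
```

View pics/top2.png

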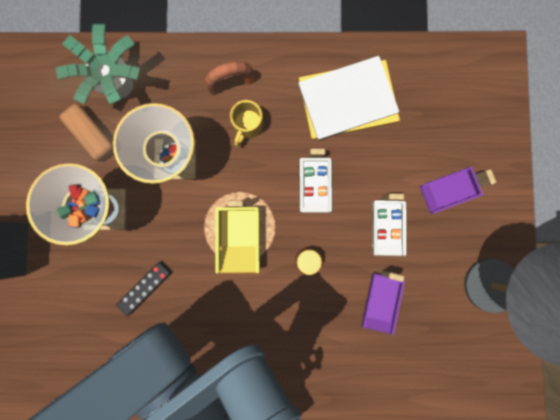

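```bash
python3 -c "from h import *;to(.71,-.209,.3)"
```

```text
shift [-2.701 -0.549 -2.192]
```

```bash
for i in 1 2 3 4; do python3 -m handwheel '[[[-0.68,-0.14,-0.55,0],[-0.68,-0.14,-0.55,0],[-0.68,-0.14,-0.55,0],[-0.68,-0.14,-0.55,0]]]' >/dev/null;done
python3 -c "
from h import *;show();_,p,r=obs();a=r.as_matrix()[:,2];t=np.array([.6415,-.206,.067])+.011*a;print(t);to(*(t-.1*a));to(*t)"
```

```text
t39.3 p [ 0.7122 -0.2102  0.2964] q [-0.375  1.056  0.298 -0.234  2.333 -2.005] toolx [-0.834  0.045  0.549] y [0.058 0.998 0.005] z [-0.548  0.036 -0.836] open 0.992 gf 0.0 F [38.3 -9.6 20.5]
[ 0.6354687  -0.20560695  0.0578093 ]
shift [-0.334 -0.005  0.708] 
shift [-0.334 -0.005  1.208]
```

```bash
python3 -m handwheel '[[[-0.1,0,0.2,0],[-0.25,0,0.45,0],[-0.334,0,0.7,0],[-0.334,0,0.7,0]]]' >/dev/null
python3 - <<'E'
from h import *
show();_,p,r=obs();a=r.as_matrix()[:,2];t=np.array([.6415,-.206,.067])+.011*a;to(*t)
c=ctrl.camera("wrist");T=wristT(c);print(w2p(c,[.6415,-.206,.087],T))
cv2.imwrite("pics/w3.png",c["color"][:,:,::-1])
E
```

```text
t39.8 p [ 0.6872 -0.2066  0.1394] q [-0.382  1.036  0.64  -0.192  2.027 -1.933] toolx [-0.829  0.043  0.558] y [0.058 0.998 0.008] z [-0.556  0.039 -0.83 ] open 0.996 gf 0.0 F [0.8 0.7 0.5]
shift [-0.012 -0.013  0.483] 
[283.87945562 217.84291922]
```

View pics/w3.png

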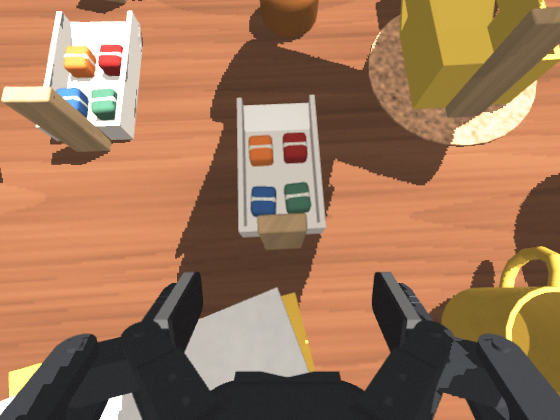

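```bash
cat >> h.py <<'E'
def body(k):
    "corners in object frame; grip point"
    if k=="S": return np.array([[-111,s*50,42] for s in(1,-1)]+[[x,s*53,z] for x in(-50,52) for s in(1,-1) for z in(0,71)]+[[59,0,120]])/1e3
    return np.array([[-80,s*38,14] for s in(1,-1)]+[[x,s*38,z] for x in(-55,60) for s in(1,-1) for z in(0,33)]+[[67,0,88]])/1e3
def grasp(k,post,h0,name):
    "store object pose in tool frame; post = world xy of post, object upright facing as tool azimuth; h0 underside height"
    _,p,r=obs();m=r.as_matrix();a=-m[:2,0]/np.hypot(*m[:2,0])  # object +x
    O=np.array([[a[0],-a[1],0],[a[1],a[0],0],[0,0,1]]);d=.059 if k=="S" else .067
    o=np.array([post[0]-d*a[0],post[1]-d*a[1],h0])
    np.savez(name,Rt=m.T@O,pt=m.T@(o-p))
def pour(k,name,steps):
    "steps: (phi from now deg, lip x,y,z) -> rows"
    f=np.load(name);_,p,r=obs();m=r.as_matrix();B=body(k);lip=B[:2].mean(0)
    for ph,*L in steps:
        R2=m@R.from_rotvec([0,0,np.radians(ph)]).as_matrix();O=R2@f["Rt"]
        tcp=np.array(L)-R2@(f["Rt"]@lip+f["pt"]);o=tcp+R2@f["pt"];C=B@O.T+o
        d=m.T@(tcp-p)/.2
        print("row",d.round(2),"tw %.2f"%(np.radians(ph)/1.5),"| tcp",tcp.round(3),"pitch %.0f roll %.0f"%(np.degrees(np.arcsin(O[2,0])),np.degrees(np.arcsin(O[2,1]))),"lipdir",(-O[:,0]).round(2),"minz %.3f"%C[:,2].min(),"lipz",C[:2,2].round(3),"org",o.round(3),"xr",C[:,0].min().round(3),C[:,0].max().round(3),"yr",C[:,1].min().round(3),C[:,1].max().round(3))
E
python3 -m handwheel '[[[-0.012,-0.013,0.2,0],[-0.012,-0.013,0.35,0],[-0.012,-0.013,0.48,0],[-0.012,-0.013,0.48,0]]]'
python3 -m handwheel '[[[0,0,0,0],[0,0,0,0],[0,0,0,0],[0,0,0,0],[0,0,0,0]]]' 0
python3 -c "
from h import *;show();grasp('T',(.6415,-.206),0,'gA.npz')"
python3 -m handwheel '[[[0.07,0,-0.1,0],[0.14,0,-0.2,0],[0.28,0,-0.42,0],[0.42,0,-0.63,0],[0.42,0,-0.63,0]]]'
python3 -c "
from h import *;show();c=ctrl.camera('wrist');cv2.imwrite('pics/w4.png',c['color'][:,:,::-1])
pour('T','gA.npz',[(0,.6,-.2,.15),(35,.5,-.15,.15),(70,.46,-.04,.15),(70,.45,-.02,.12)])"
```

```text
time_s: 40.38
eef_pos: [0.6418, -0.2078, 0.0649]
eef_rot: [-0.285, 0.027, 0.958, 0.01]
wrist_force: [-0.0, -0.0, 0.4]
opening: 0.997
grasp_force: 0.0
time_s: 41.0
eef_pos: [0.6425, -0.2073, 0.0639]
eef_rot: [-0.284, 0.026, 0.958, 0.01]
wrist_force: [3.9, 1.6, 4.5]
opening: 0.406
grasp_force: 60.6
t41.0 p [ 0.6425 -0.2073  0.0639] q [-0.403  0.983  0.883 -0.189  1.821 -1.914] toolx [-0.837  0.045  0.545] y [0.056 0.998 0.004] z [-0.544  0.034 -0.838] open 0.406 gf 60.6 F [3.9 1.6 4.5]
time_s: 41.62
eef_pos: [0.6422, -0.2089, 0.2217]
eef_rot: [-0.28, 0.027, 0.96, 0.008]
wrist_force: [-0.1, 0.2, -2.5]
opening: 0.409
grasp_force: 60.4
t41.6 p [ 0.6422 -0.2089  0.2217] q [-0.405  0.83   0.818 -0.205  2.025 -1.959] toolx [-0.842  0.048  0.538] y [0.057 0.998 0.   ] z [-0.537  0.031 -0.843] open 0.409 gf 60.4 F [-0.1  0.2 -2.5]
row [-0.49  0.03 -0.21] tw 0.00 | tcp [ 0.748 -0.209  0.201] pitch 0 roll -0 lipdir [-1.    0.05 -0.  ] minz 0.136 lipz [0.15 0.15] org [ 0.68  -0.204  0.136] xr 0.598 0.746 yr -0.246 -0.162
row [ 0.03 -0.03  0.06] tw 0.41 | tcp [ 0.629 -0.214  0.21 ] pitch 5 roll -18 lipdir [-0.85  0.53 -0.08] minz 0.127 lipz [0.138 0.162] org [ 0.566 -0.197  0.144] xr 0.48 0.64 yr -0.258 -0.12
row [0.45 0.33 0.19] tw 0.81 | tcp [ 0.548 -0.137  0.235] pitch 17 roll -31 lipdir [-0.49  0.82 -0.3 ] minz 0.127 lipz [0.131 0.169] org [ 0.495 -0.112  0.163] xr 0.429 0.566 yr -0.173 -0.029
row [0.42 0.43 0.35] tw 0.81 | tcp [ 0.538 -0.117  0.205] pitch 17 roll -31 lipdir [-0.49  0.82 -0.3 ] minz 0.097 lipz [0.101 0.139] org [ 0.485 -0.092  0.133] xr 0.419 0.556 yr -0.153 -0.009
```

View pics/w4.png

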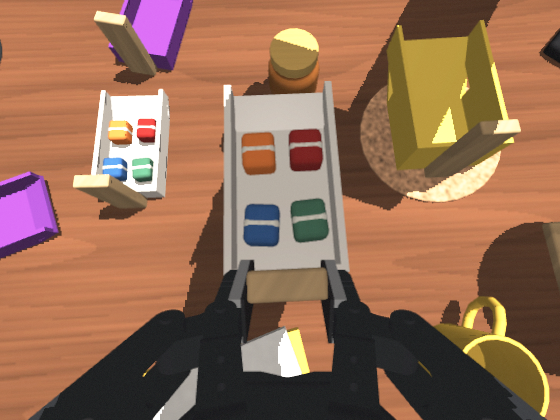

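```bash
python3 -m handwheel '[[[0.03,-0.03,0,0.1],[0.03,-0.03,0,0.2],[0.03,-0.03,0,0.3],[0.03,-0.03,0,0.41],[0.15,0.1,0.05,0.51],[0.25,0.2,0.1,0.61],[0.35,0.27,0.15,0.71],[0.45,0.33,0.19,0.81],[0.45,0.33,0.19,0.81],[0.45,0.33,0.19,0.81]]]'
python3 -c "
from h import *;show();pour('T','gA.npz',[(0,.43,0,.12),(20,.42,0,.12),(40,.42,0,.12),(60,.42,0,.115),(80,.41,0,.11),(100,.40,0,.105)])"
```

```text
time_s: 42.92
eef_pos: [0.5475, -0.1367, 0.2306]
eef_rot: [-0.241, 0.568, 0.772, -0.154]
wrist_force: [-0.5, -0.6, -2.7]
opening: 0.413
grasp_force: 60.9
t42.9 p [ 0.5475 -0.1367  0.2306] q [-0.364  0.573  1.208 -0.173  1.915 -0.679] toolx [-0.239  0.951  0.196] y [ 0.802  0.308 -0.512] z [-0.547  0.035 -0.836] open 0.413 gf 60.9 F [-0.5 -0.6 -2.7]
row [0.2  0.02 0.2 ] tw 0.00 | tcp [ 0.52  -0.097  0.204] pitch 17 roll -31 lipdir [-0.5   0.82 -0.29] minz 0.096 lipz [0.1  0.14] org [ 0.465 -0.072  0.132] xr 0.4 0.537 yr -0.133 0.012
row [ 0.24 -0.19  0.22] tw 0.23 | tcp [ 0.482 -0.101  0.222] pitch 27 roll -33 lipdir [-0.26  0.86 -0.45] minz 0.099 lipz [0.099 0.141] org [ 0.434 -0.076  0.146] xr 0.388 0.497 yr -0.128 0.001
row [ 0.32 -0.33  0.22] tw 0.47 | tcp [ 0.454 -0.094  0.24 ] pitch 37 roll -31 lipdir [-0.02  0.8  -0.6 ] minz 0.100 lipz [0.1  0.14] org [ 0.413 -0.07   0.16 ] xr 0.382 0.471 yr -0.132 0.014
row [ 0.45 -0.43  0.24] tw 0.70 | tcp [ 0.431 -0.076  0.251] pitch 48 roll -25 lipdir [ 0.18  0.64 -0.74] minz 0.099 lipz [0.099 0.131] org [ 0.395 -0.057  0.167] xr 0.361 0.453 yr -0.121 0.025
row [ 0.62 -0.51  0.29] tw 0.93 | tcp [ 0.404 -0.049  0.258] pitch 58 roll -17 lipdir [ 0.33  0.41 -0.85] minz 0.099 lipz [0.099 0.121] org [ 0.372 -0.036  0.172] xr 0.338 0.432 yr -0.095 0.034
row [ 0.79 -0.54  0.34] tw 1.16 | tcp [ 0.386 -0.017  0.26 ] pitch 65 roll -6 lipdir [ 0.4   0.14 -0.91] minz 0.101 lipz [0.101 0.109] org [ 0.355 -0.012  0.172] xr 0.328 0.411 yr -0.057 0.038
```

```bash
python3 -c "
from h import *;pour('T','gA.npz',[(0,.44,-.02,.115),(10,.44,-.02,.112),(20,.44,-.02,.11),(30,.44,-.02,.107),(40,.435,-.02,.105),(50,.43,-.015,.102),(60,.43,-.01,.10),(80,.42,0,.10),(100,.41,0,.10)])" | cut -c1-60
```

```text
row [0.09 0.04 0.19] tw 0.00 | tcp [ 0.53  -0.117  0.199] pi
row [ 0.09 -0.04  0.2 ] tw 0.12 | tcp [ 0.516 -0.12   0.205]
row [ 0.11 -0.11  0.21] tw 0.23 | tcp [ 0.502 -0.121  0.212]
row [ 0.14 -0.18  0.22] tw 0.35 | tcp [ 0.488 -0.119  0.218]
row [ 0.2  -0.26  0.24] tw 0.47 | tcp [ 0.469 -0.114  0.225]
row [ 0.28 -0.33  0.27] tw 0.58 | tcp [ 0.452 -0.101  0.231]
row [ 0.38 -0.36  0.28] tw 0.70 | tcp [ 0.441 -0.086  0.236]
row [ 0.59 -0.44  0.31] tw 0.93 | tcp [ 0.414 -0.049  0.248]
row [ 0.77 -0.48  0.33] tw 1.16 | tcp [ 0.396 -0.017  0.255]
```

```bash
python3 -m handwheel '[[[0.09,0.04,0.19,0],[0.09,-0.04,0.2,0.12],[0.11,-0.11,0.21,0.23],[0.14,-0.18,0.22,0.35],[0.17,-0.22,0.23,0.41],[0.2,-0.26,0.24,0.47],[0.28,-0.33,0.27,0.58],[0.38,-0.36,0.28,0.7],[0.38,-0.36,0.28,0.7],[0.38,-0.36,0.28,0.7]]]'
python3 -c "
from h import *;pour('T','gA.npz',[(0,.43,-.01,.10),(20,.42,0,.10),(40,.41,0,.10)])
a=ctrl.camera('scene')['color'][130:290,180:400,::-1];b=ctrl.camera('top')['color'][130:330,160:400,::-1]
cv2.imwrite('pics/p1.png',np.hstack([cv2.resize(a,(412,300)),cv2.resize(b,(360,300))]))"
```

```text
time_s: 44.18
eef_pos: [0.4416, -0.085, 0.236]
eef_rot: [-0.131, 0.878, 0.384, -0.254]
wrist_force: [-0.9, -0.7, -2.5]
opening: 0.41
grasp_force: 61.3
row [-0.01 -0.    0.  ] tw 0.00 | tcp [ 0.441 -0.086  0.236] pitch 48 roll -25 lipdir [ 0.18  0.64 -0.74] minz 0.084 lipz [0.084 0.116] org [ 0.404 -0.067  0.152] xr 0.37 0.463 yr -0.131 0.015
row [ 0.03 -0.23  0.03] tw 0.23 | tcp [ 0.414 -0.049  0.248] pitch 58 roll -17 lipdir [ 0.33  0.41 -0.85] minz 0.089 lipz [0.089 0.111] org [ 0.381 -0.036  0.162] xr 0.348 0.442 yr -0.094 0.034
row [ 0.09 -0.41  0.06] tw 0.47 | tcp [ 0.396 -0.017  0.255] pitch 65 roll -6 lipdir [ 0.4   0.14 -0.91] minz 0.096 lipz [0.096 0.104] org [ 0.365 -0.011  0.167] xr 0.338 0.421 yr -0.057 0.038
```

View pics/p1.png

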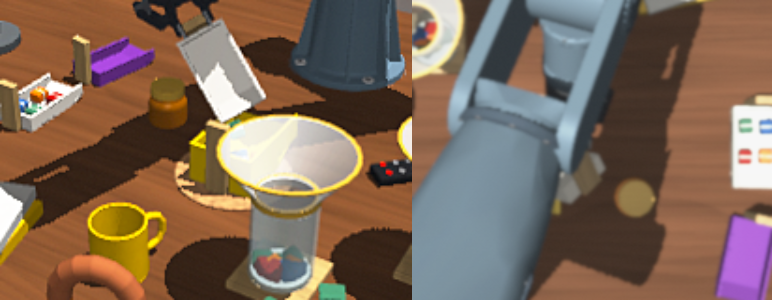

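```bash
python3 -m handwheel '[[[0.01,-0.1,0.01,0.12],[0.03,-0.23,0.03,0.23],[0.03,-0.23,0.03,0.23],[0.03,-0.23,0.03,0.23],[0.03,-0.23,0.03,0.23]]]'
python3 -c "
from h import *;o,p,r=obs();f=np.load('gA.npz')
pour('T','gA.npz',[(-40,.43,-.05,.13),(-80,.45,-.10,.16)]) ;to(.642,-.208,.23)"
```

```text
time_s: 44.9
eef_pos: [0.4138, -0.0493, 0.2484]
eef_rot: [-0.085, 0.931, 0.227, -0.273]
wrist_force: [0.6, 0.8, -1.9]
opening: 0.409
grasp_force: 61.3
row [-0.04  0.51 -0.16] tw -0.47 | tcp [ 0.464 -0.144  0.25 ] pitch 37 roll -31 lipdir [-0.02  0.8  -0.6 ] minz 0.110 lipz [0.11 0.15] org [ 0.423 -0.12   0.17 ] xr 0.392 0.481 yr -0.182 -0.036
row [ 0.14  0.89 -0.35] tw -0.93 | tcp [ 0.54  -0.197  0.244] pitch 17 roll -31 lipdir [-0.5   0.82 -0.29] minz 0.136 lipz [0.14 0.18] org [ 0.485 -0.172  0.172] xr 0.42 0.557 yr -0.233 -0.088
shift [ 0.526  1.155 -0.575]
```

```bash
python3 -m handwheel '[[[0,0.12,-0.05,-0.12],[-0.02,0.25,-0.1,-0.23],[-0.04,0.38,-0.13,-0.35],[-0.04,0.51,-0.16,-0.47],[0,0.61,-0.21,-0.58],[0.04,0.71,-0.26,-0.7],[0.09,0.8,-0.3,-0.82],[0.14,0.89,-0.35,-0.93],[0.14,0.89,-0.35,-0.93]]]'
python3 -c "
from h import *;show();to(.642,-.208,.23)
c=ctrl.camera('top');P=cloud(c);cv2.imwrite('pics/t3.png',c['color'][:,:,::-1])"
```

```text
time_s: 46.02
eef_pos: [0.5398, -0.1964, 0.2427]
eef_rot: [-0.241, 0.569, 0.771, -0.154]
wrist_force: [0.0, 0.4, -2.7]
opening: 0.414
grasp_force: 61.3
t46.0 p [ 0.5398 -0.1964  0.2427] q [-0.444  0.579  1.175 -0.218  1.927 -0.763] toolx [-0.237  0.952  0.195] y [ 0.803  0.305 -0.512] z [-0.547  0.036 -0.836] open 0.414 gf 61.3 F [ 0.   0.4 -2.7]
shift [-0.189  0.425 -0.228]
```

```bash
python3 -m handwheel '[[[-0.03,0.06,-0.03,-0.12],[-0.05,0.12,-0.06,-0.23],[-0.08,0.18,-0.1,-0.35],[-0.11,0.25,-0.13,-0.47],[-0.14,0.31,-0.17,-0.58],[-0.16,0.37,-0.2,-0.7],[-0.19,0.42,-0.23,-0.81],[-0.19,0.42,-0.23,-0.81]]]'
python3 -c "
from h import *;show();to(.6425,-.2075,.066)
c=ctrl.camera('wrist');cv2.imwrite('pics/w5.png',c['color'][:,:,::-1])
c=ctrl.camera('top');cv2.imwrite('pics/t4.png',c['color'][:,:,::-1])
a=cv2.imread('pics/w5.png');b=cv2.imread('pics/t4.png')[150:330,180:420]
cv2.imwrite('pics/m5.png',np.hstack([cv2.resize(a,(400,300)),cv2.resize(b,(400,300))]))"
```

```text
time_s: 47.08
eef_pos: [0.6408, -0.207, 0.2315]
eef_rot: [-0.286, 0.028, 0.958, 0.01]
wrist_force: [-0.0, -0.7, -2.4]
opening: 0.411
grasp_force: 61.4
t47.1 p [ 0.6408 -0.207   0.2315] q [-0.403  0.83   0.804 -0.207  2.052 -1.961] toolx [-0.835  0.048  0.548] y [0.059 0.998 0.003] z [-0.547  0.035 -0.836] open 0.411 gf 61.4 F [-0.  -0.7 -2.4]
shift [-0.461 -0.005  0.687]
```

View pics/m5.png

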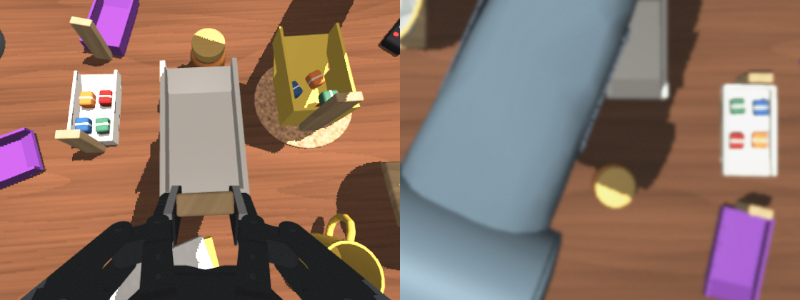

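```bash
python3 -m handwheel '[[[-0.15,0,0.22,0],[-0.3,0,0.44,0],[-0.4,0,0.6,0],[-0.46,0,0.69,0],[-0.46,0,0.69,0]]]'
python3 -m handwheel '[[[0,0,0.01,0],[0,0,0.01,0],[0,0,0.01,0],[0,0,-0.3,0],[0,0,-0.6,0],[0,0,-0.7,0],[0,0,-0.7,0]]]' 85 
python3 -c "
from h import *;show();_,p,r=obs();a=r.as_matrix()[:,2];t=np.array([.528,-.4025,.067])+.011*a;to(*(t-.12*a));to(*t)"
```

```text
time_s: 47.8
eef_pos: [0.6421, -0.2064, 0.066]
eef_rot: [-0.286, 0.027, 0.958, 0.01]
wrist_force: [0.3, 0.2, -1.4]
opening: 0.414
grasp_force: 61.1
time_s: 48.68
eef_pos: [0.7202, -0.2118, 0.1855]
eef_rot: [-0.283, 0.027, 0.959, 0.009]
wrist_force: [0.5, -0.7, -0.7]
opening: 0.994
grasp_force: 0.0
t48.7 p [ 0.7202 -0.2118  0.1855] q [-0.374  1.103  0.427 -0.202  2.154 -1.954] toolx [-0.838  0.046  0.544] y [0.056 0.998 0.003] z [-0.543  0.033 -0.839] open 0.994 gf 0.0 F [ 0.5 -0.7 -0.7]
shift [ 0.44  -1.008  0.442] 
shift [ 0.44  -1.008  1.042]
```

```bash
python3 -m handwheel '[[[0.1,-0.3,0.05,0],[0.2,-0.6,0.1,0],[0.3,-0.9,0.2,0],[0.44,-1,0.44,0],[0.44,-1,0.44,0],[0.44,-1,0.44,0]]]'
python3 - <<'E'
from h import *
show();_,p,r=obs();a=r.as_matrix()[:,2];t=np.array([.528,-.4025,.067])+.011*a;to(*t)
c=ctrl.camera("wrist");T=wristT(c);print(w2p(c,[.528,-.4025,.087],T))
find(dict(A=(.64,-.208,.088),B=(.53,-.403,.088),S=(.508,-.003,.124)))
t=ctrl.camera("top")["color"][:,:,::-1]
cv2.imwrite("pics/m6.png",np.hstack([cv2.resize(c["color"][:,:,::-1],(400,300)),cv2.resize(t[130:310,180:420],(400,300))]))
E
```

```text
time_s: 49.42
eef_pos: [0.5851, -0.4039, 0.1562]
eef_rot: [-0.286, 0.027, 0.958, 0.011]
wrist_force: [0.5, 0.7, 0.7]
opening: 0.997
grasp_force: 0.0
t49.4 p [ 0.5851 -0.4039  0.1562] q [-0.64   0.946  0.759 -0.323  1.923 -2.191] toolx [-0.835  0.045  0.549] y [0.057 0.998 0.006] z [-0.548  0.037 -0.836] open 0.997 gf 0.0 F [0.5 0.7 0.7]
shift [-0.006 -0.012  0.584] 
[283.33149432 208.3986556 ]
top A 93 post mean [ 0.6434 -0.2049  0.0869] mid [ 0.6433 -0.2046] rect c [ 706. -253.] size [173. 254.] heading-from -x(toward +y) -179.8; post->c -142.4
top B none 0
top S 29 post mean [ 0.5117 -0.0119  0.1228] mid [ 0.5102 -0.0095] rect c [595. -19.] size [210.  31.] heading-from -x(toward +y) 168.6; post->c -173.5
scene A 30 post mean [ 0.6477 -0.2061  0.0847] mid [ 0.6481 -0.2066] 
scene B 11 post mean [ 0.5313 -0.4134  0.0853] mid [ 0.5334 -0.4142] 
scene S 20 post mean [ 0.5144 -0.0041  0.1222] mid [ 0.5147 -0.0047]
```

View pics/m6.png

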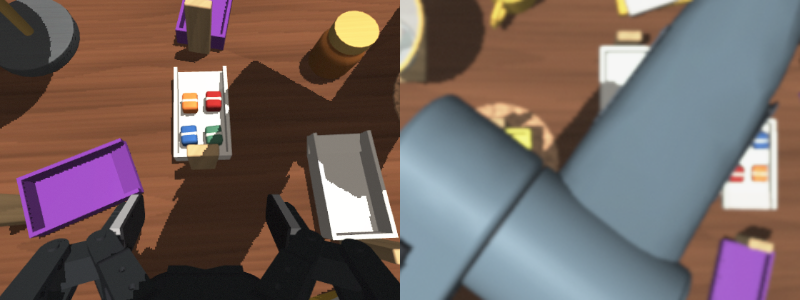

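```bash
python3 -m handwheel '[[[0,0,0.2,0],[0,-0.01,0.4,0],[0,-0.01,0.58,0],[0,-0.01,0.6,0],[0,-0.01,0.6,0]]]'
python3 -m handwheel '[[[0,0,0,0],[0,0,0,0],[0,0,0,0],[0,0,0,0],[0,0,0,0]]]' 0
python3 -c "
from h import *;show();grasp('T',(.528,-.403),0,'gB.npz')"
python3 -m handwheel '[[[0.07,0,-0.1,0],[0.14,0,-0.2,0],[0.28,0,-0.42,0],[0.42,0,-0.63,0],[0.42,0,-0.63,0]]]'
python3 -c "
from h import *;show();c=ctrl.camera('wrist');cv2.imwrite('pics/w7.png',c['color'][:,:,::-1])
pour('T','gB.npz',[(0,.40,-.39,.15),(35,.42,-.28,.16),(70,.44,-.10,.16),(70,.44,-.02,.115)])
find(dict(S=(.508,-.003,.124)))"
```

```text
time_s: 50.25
eef_pos: [0.5219, -0.4023, 0.0578]
eef_rot: [-0.285, 0.026, 0.958, 0.01]
wrist_force: [0.5, 0.3, 0.6]
opening: 0.999
grasp_force: 0.0
time_s: 50.88
eef_pos: [0.5211, -0.4023, 0.0575]
eef_rot: [-0.285, 0.026, 0.958, 0.01]
wrist_force: [3.7, 0.5, 5.6]
opening: 0.412
grasp_force: 60.5
t50.9 p [ 0.5211 -0.4023  0.0575] q [-0.686  0.911  1.026 -0.327  1.685 -2.159] toolx [-0.837  0.045  0.546] y [0.056 0.998 0.003] z [-0.545  0.034 -0.838] open 0.412 gf 60.5 F [3.7 0.5 5.6]
time_s: 51.5
eef_pos: [0.5209, -0.4045, 0.2159]
eef_rot: [-0.281, 0.028, 0.959, 0.007]
wrist_force: [0.4, 0.1, -2.0]
opening: 0.409
grasp_force: 60.5
t51.5 p [ 0.5209 -0.4045  0.2159] q [-0.688  0.745  0.968 -0.344  1.886 -2.232] toolx [-0.84   0.049  0.54 ] y [ 0.057  0.998 -0.003] z [-0.539  0.028 -0.842] open 0.409 gf 60.5 F [ 0.4  0.1 -2. ]
row [-0.13  0.04  0.02] tw 0.00 | tcp [ 0.54  -0.397  0.194] pitch 0 roll -0 lipdir [-1.    0.05 -0.  ] minz 0.136 lipz [0.15 0.15] org [ 0.48  -0.394  0.136] xr 0.398 0.546 yr -0.436 -0.352
row [-0.08  0.32 -0.05] tw 0.41 | tcp [ 0.543 -0.34   0.213] pitch 5 roll -18 lipdir [-0.85  0.53 -0.09] minz 0.137 lipz [0.148 0.172] org [ 0.486 -0.327  0.154] xr 0.4 0.56 yr -0.388 -0.25
row [ 0.1   1.05 -0.08] tw 0.81 | tcp [ 0.524 -0.193  0.237] pitch 18 roll -31 lipdir [-0.49  0.82 -0.3 ] minz 0.137 lipz [0.14 0.18] org [ 0.475 -0.172  0.173] xr 0.409 0.546 yr -0.232 -0.089
row [-0.    1.45  0.12] tw 0.81 | tcp [ 0.524 -0.113  0.192] pitch 18 roll -31 lipdir [-0.49  0.82 -0.3 ] minz 0.092 lipz [0.095 0.135] org [ 0.475 -0.092  0.128] xr 0.409 0.546 yr -0.152 -0.009
top S 94 post mean [ 0.5094 -0.0016  0.1229] mid [ 0.5093 -0.0012] rect c [540.  -9.] size [311. 111.] heading-from -x(toward +y) 167.7; post->c -166.1
scene S 17 post mean [ 0.5145 -0.0039  0.1222] mid [ 0.5157 -0.0053]
```

```bash
python3 -m handwheel '[[[-0.02,0.06,-0.03,0.1],[-0.04,0.14,-0.05,0.2],[-0.06,0.23,-0.06,0.3],[-0.08,0.32,-0.07,0.41],[-0.05,0.5,-0.08,0.51],[0,0.67,-0.08,0.61],[0.05,0.84,-0.08,0.71],[0.1,1,-0.08,0.81],[0.1,1,-0.08,0.81]]]'
python3 -c "
from h import *;show();pour('T','gB.npz',[(0,.44,-.02,.12),(10,.44,-.02,.117),(20,.44,-.02,.115),(30,.44,-.02,.112),(40,.435,-.02,.11),(50,.43,-.015,.107),(60,.43,-.01,.105),(80,.42,0,.105)])"|cut -c1-130
```

```text
time_s: 52.78
eef_pos: [0.5215, -0.2001, 0.2321]
eef_rot: [-0.242, 0.567, 0.772, -0.155]
wrist_force: [0.1, -0.7, -3.3]
opening: 0.411
grasp_force: 60.5
t52.8 p [ 0.5215 -0.2001  0.2321] q [-0.459  0.553  1.236 -0.225  1.891 -0.775] toolx [-0.24   0.951  0.197] y [ 0.801  0.308 -0.5
row [0.37 0.24 0.16] tw 0.00 | tcp [ 0.525 -0.113  0.195] pitch 17 roll -31 lipdir [-0.5   0.81 -0.29] minz 0.096 lipz [0.1  0.14]
row [0.38 0.17 0.17] tw 0.12 | tcp [ 0.512 -0.117  0.201] pitch 22 roll -33 lipdir [-0.38  0.85 -0.37] minz 0.095 lipz [0.096 0.13
row [0.4  0.1  0.18] tw 0.23 | tcp [ 0.498 -0.117  0.208] pitch 27 roll -34 lipdir [-0.26  0.86 -0.45] minz 0.094 lipz [0.094 0.13
row [0.43 0.03 0.19] tw 0.35 | tcp [ 0.485 -0.116  0.214] pitch 32 roll -33 lipdir [-0.14  0.84 -0.53] minz 0.091 lipz [0.091 0.13
row [ 0.48 -0.05  0.21] tw 0.47 | tcp [ 0.467 -0.111  0.221] pitch 37 roll -32 lipdir [-0.02  0.8  -0.6 ] minz 0.090 lipz [0.09 0.
row [ 0.56 -0.12  0.24] tw 0.58 | tcp [ 0.449 -0.099  0.226] pitch 43 roll -29 lipdir [ 0.08  0.73 -0.68] minz 0.089 lipz [0.089 0
row [ 0.65 -0.15  0.25] tw 0.70 | tcp [ 0.439 -0.084  0.231] pitch 48 roll -26 lipdir [ 0.18  0.64 -0.74] minz 0.089 lipz [0.089 0
row [ 0.86 -0.23  0.28] tw 0.93 | tcp [ 0.412 -0.049  0.243] pitch 58 roll -17 lipdir [ 0.33  0.41 -0.85] minz 0.094 lipz [0.094 0
```

```bash
python3 -m handwheel '[[[0.2,0.12,0.08,0],[0.37,0.24,0.16,0],[0.38,0.17,0.17,0.12],[0.4,0.1,0.18,0.23],[0.43,0.03,0.19,0.35],[0.455,-0.01,0.2,0.41],[0.48,-0.05,0.21,0.47],[0.56,-0.12,0.24,0.58],[0.65,-0.15,0.25,0.7],[0.65,-0.15,0.25,0.7]]]'
python3 -m handwheel '[[[0,0,0,0],[0.01,-0.1,0.01,0.12],[0.03,-0.23,0.03,0.23],[0.03,-0.23,0.03,0.23],[0.03,-0.23,0.03,0.23],[0.03,-0.23,0.03,0.23]]]'
python3 -c "
from h import *;show();pour('T','gB.npz',[(-40,.43,-.05,.13),(-80,.45,-.10,.16)])"|cut -c1-130
```

```text
time_s: 54.02
eef_pos: [0.4392, -0.0864, 0.2315]
eef_rot: [-0.131, 0.878, 0.384, -0.255]
wrist_force: [0.1, 0.1, -2.6]
opening: 0.412
grasp_force: 61.2
time_s: 54.78
eef_pos: [0.4126, -0.0514, 0.2442]
eef_rot: [-0.085, 0.931, 0.227, -0.273]
wrist_force: [0.7, 0.2, -2.6]
opening: 0.411
grasp_force: 61.3
t54.8 p [ 0.4126 -0.0514  0.2442] q [-0.309  0.248  1.623 -0.138  1.834  0.787] toolx [ 0.748  0.469 -0.469] y [ 0.376 -0.883 -0.2
row [-0.02  0.49 -0.13] tw -0.47 | tcp [ 0.461 -0.141  0.241] pitch 37 roll -31 lipdir [-0.02  0.8  -0.6 ] minz 0.110 lipz [0.11 0
row [ 0.15  0.86 -0.32] tw -0.93 | tcp [ 0.535 -0.193  0.236] pitch 17 roll -31 lipdir [-0.5   0.81 -0.29] minz 0.136 lipz [0.14 0
```

```bash
python3 -m handwheel '[[[0,0.12,-0.05,-0.12],[-0.02,0.25,-0.1,-0.23],[-0.02,0.38,-0.13,-0.35],[-0.02,0.49,-0.14,-0.47],[0.02,0.6,-0.2,-0.58],[0.06,0.7,-0.24,-0.7],[0.1,0.78,-0.28,-0.82],[0.15,0.86,-0.32,-0.93],[0.15,0.86,-0.32,-0.93]]]'
python3 -c "
from h import *;show();to(.5211,-.40,.22)"
```

```text
time_s: 55.9
eef_pos: [0.5346, -0.1919, 0.2343]
eef_rot: [-0.241, 0.569, 0.771, -0.154]
wrist_force: [0.6, 0.4, -2.4]
opening: 0.412
grasp_force: 61.3
t55.9 p [ 0.5346 -0.1919  0.2343] q [-0.442  0.572  1.202 -0.215  1.908 -0.756] toolx [-0.237  0.952  0.196] y [ 0.803  0.305 -0.512] z [-0.547  0.036 -0.836] open 0.412 gf 61.3 F [ 0.6  0.4 -2.4]
shift [-0.988 -0.335  0.06 ]
```

```bash
python3 -m handwheel '[[[-0.14,-0.05,0,-0.12],[-0.28,-0.1,0,-0.23],[-0.42,-0.15,0,-0.35],[-0.56,-0.2,0.02,-0.47],[-0.7,-0.25,0.04,-0.58],[-0.85,-0.3,0.05,-0.7],[-0.99,-0.33,0.06,-0.81],[-0.99,-0.33,0.06,-0.81]]]'
python3 -c "
from h import *;show();to(.5211,-.402,.0595)
c=ctrl.camera('wrist');t=ctrl.camera('top');s=ctrl.camera('scene')
x=np.hstack([cv2.resize(c['color'],(400,300)),cv2.resize(t['color'][130:310,180:420],(400,300))])
cv2.imwrite('pics/m8.png',np.vstack([x,cv2.resize(s['color'][100:240,180:460],(800,300))[:,:]])[:,:,::-1])"
```

```text
time_s: 56.9
eef_pos: [0.5204, -0.4006, 0.2196]
eef_rot: [-0.286, 0.029, 0.958, 0.011]
wrist_force: [0.3, 0.6, -2.9]
opening: 0.414
grasp_force: 61.4
t56.9 p [ 0.5204 -0.4006  0.2196] q [-0.685  0.747  0.962 -0.343  1.905 -2.231] toolx [-0.835  0.049  0.549] y [0.061 0.998 0.004] z [-0.547  0.037 -0.836] open 0.414 gf 61.4 F [ 0.3  0.6 -2.9]
shift [-0.442 -0.01   0.667]
```

View pics/m8.png

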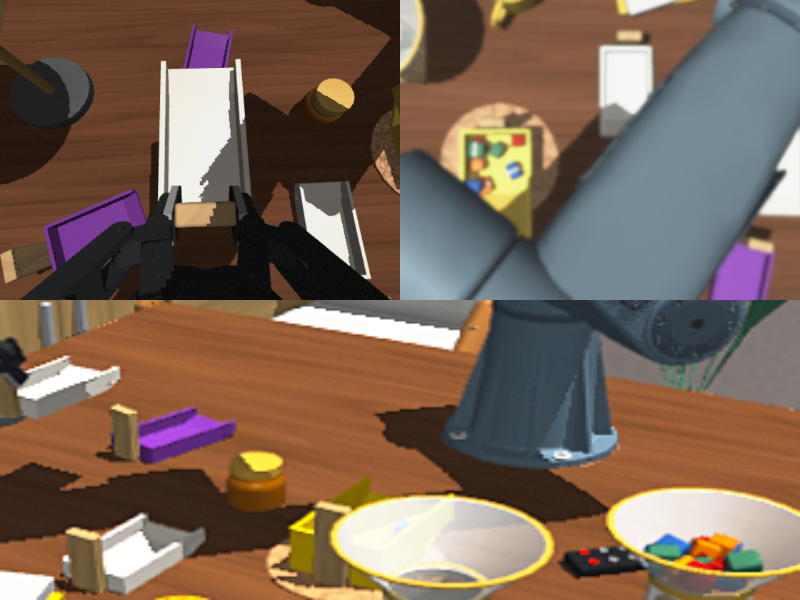

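```bash
python3 -m handwheel '[[[-0.15,0,0.22,0],[-0.3,0,0.44,0],[-0.4,-0.01,0.6,0],[-0.44,-0.01,0.67,0],[-0.44,-0.01,0.67,0]]]'
python3 -m handwheel '[[[0,0,0.01,0],[0,0,0.01,0],[0,0,0.01,0],[0,0,-0.3,0],[0,0,-0.6,0],[0,0,-0.8,0],[0,0,-0.8,0]]]' 85 
python3 -c "
from h import *;show();find(dict(A=(.64,-.208,.088),B=(.53,-.403,.088),S=(.508,-.003,.124)))
_,p,r=obs();a=r.as_matrix()[:,2];t=np.array([.5097,-.002,.1])+.011*a;to(*(t-.12*a));to(*t)"|cut -c1-200
python3 -m handwheel '[[[-0.2,0,-0.3,0],[-0.3,0.2,-0.5,0],[-0.3,0.3,-0.6,0],[-0.3,0.3,-0.6,0]]]' >/dev/null
python3 -c "
from h import *;show()
t=ctrl.camera('top');c=ctrl.camera('wrist')
cv2.imwrite('pics/m9.png',np.hstack([cv2.resize(t['color'][170:290,200:360],(400,300)),cv2.resize(c['color'],(400,300))])[:,:,::-1])"
```

```text
time_s: 57.68
eef_pos: [0.5223, -0.3995, 0.0606]
eef_rot: [-0.286, 0.026, 0.958, 0.01]
wrist_force: [0.1, 0.7, -2.0]
opening: 0.41
grasp_force: 61.3
time_s: 58.55
eef_pos: [0.6119, -0.4066, 0.1987]
eef_rot: [-0.282, 0.027, 0.959, 0.008]
wrist_force: [-0.7, -0.0, 0.4]
opening: 0.996
grasp_force: 0.0
t58.5 p [ 0.6119 -0.4066  0.1987] q [-0.623  0.979  0.615 -0.33   2.022 -2.211] toolx [-0.839  0.047  0.541] y [ 0.055  0.998 -0.   ] z [-0.541  0.03  -0.841] open 0.996 gf 0.0 F [-0.7 -0.   0.4]
top A 93 post mean [ 0.6435 -0.2048  0.0869] mid [ 0.6437 -0.2047] rect c [ 710. -253.] size [173. 247.] heading-from -x(toward +y) -179.7; post->c -144.2
top B 10 post mean [ 0.527  -0.4151  0.0863] mid [ 0.5279 -0.4141] rect c [ 454. -398.] size [ 83. 143.] heading-from -x(toward +y) 1.4; post->c 12.3
top S none 3
scene A 29 post mean [ 0.6486 -0.2048  0.0856] mid [ 0.649  -0.2049] 
scene B 14 post mean [ 0.5341 -0.4083  0.0853] mid [ 0.5356 -0.4058] 
scene S 20 post mean [ 0.5145 -0.004   0.1223] mid [ 0.515  -0.0047] 
shift [0.249 1.986 0.189] 
shift [0.249 1.986 0.789] 
t59.1 p [ 0.6908 -0.3337  0.2555] q [-0.507  1.095  0.3   -0.305  2.226 -2.158] toolx [-0.851  0.043  0.524] y [ 0.046  0.999 -0.007] z [-0.524  0.019 -0.852] open 0.995 gf 0.0 F [-0.7 -0.2  1.3]
```

View pics/m9.png

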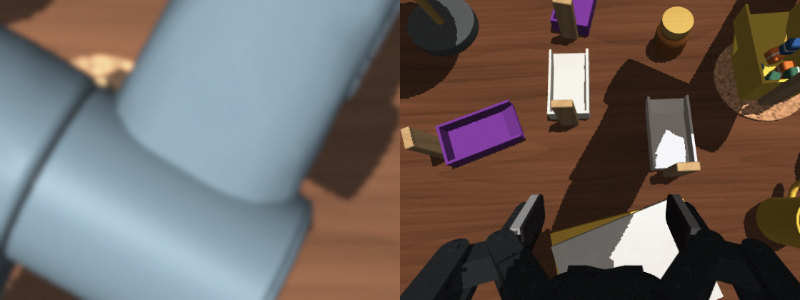

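```bash
cat >> h.py <<'E'
def sweets(c,T=None,box=(.25,.56,-.12,.12)):
    c=dict(c);c["pose"]=T if T is not None else c["pose"];P=cloud(c);h=cv2.cvtColor(c["color"],cv2.COLOR_RGB2HSV);H,S,V=h[...,0],h[...,1],h[...,2]
    b=(P[...,0]>box[0])&(P[...,0]<box[1])&(P[...,1]>box[2])&(P[...,1]<box[3])&(S>130)&(V>60)
    for n,m in dict(red=(H<4)|(H>172),orange=(H>5)&(H<13),green=(H>60)&(H<90),blue=(H>95)&(H<130)).items():
        k,l,st,ce=cv2.connectedComponentsWithStats((m&b).astype(np.uint8))
        for i in range(1,k):
            if st[i,4]>12: print(n,st[i,4],ce[i].round(0),np.nanmedian(P[l==i],0).round(3))
E
python3 -c "
from h import *
_,p,r=obs();a=r.as_matrix()[:,2];t=np.array([.5097,-.002,.101])+.011*a;to(*(t-.14*a));to(*t)"
```

```text
shift [0.436 1.632 0.51 ] 
shift [0.436 1.632 1.21 ]
```

```bash
for i in 1 2; do python3 -m handwheel '[[[0.08,0.3,0.1,0],[0.15,0.6,0.2,0],[0.22,0.82,0.25,0],[0.22,0.82,0.25,0],[0.22,0.82,0.25,0]]]'>/dev/null;done
python3 - <<'E'
from h import *
show();_,p,r=obs();a=r.as_matrix()[:,2];t=np.array([.5097,-.002,.101])+.011*a;to(*t)
c=ctrl.camera("wrist");T=wristT(c);print(w2p(c,[.5097,-.002,.123],T))
cv2.imwrite("pics/w10.png",c["color"][:,:,::-1]);sweets(c,T)
c["pose"]=T;P=cloud(c);h=cv2.cvtColor(c["color"],cv2.COLOR_RGB2HSV)
m=(P[...,2]>.115)&(P[...,2]<.13)&(np.hypot(P[...,0]-.51,P[...,1])<.04);q=P[m];print("post",m.sum(),q.min(0).round(3),q.max(0).round(3))
y=(h[...,0]>20)&(h[...,0]<34)&(h[...,1]>120)&(P[...,2]>.066)&(P[...,2]<.08)&(P[...,0]<.51)&(P[...,0]>.3)
for s in (1,-1):
    q=P[y&(P[...,1]*s>.03)&(P[...,1]*s<.08)];
    if len(q)>5: print("wall",s,len(q),q[:,0].min().round(3),q[:,0].max().round(3),"slope deg",np.degrees(np.arctan(np.polyfit(q[:,0],q[:,1],1)[0])).round(1),q[:,1].mean().round(4))
E
```

```text
t60.5 p [ 0.5792 -0.0053  0.2124] q [-0.176  0.607  1.185 -0.074  1.898 -1.697] toolx [-0.849  0.047  0.526] y [ 0.052  0.999 -0.006] z [-0.525  0.022 -0.851] open 0.999 gf 0.0 F [ 0.7 -0.2 -0.3]
shift [0.003 0.002 0.712] 
[286.63280626 198.57331533]
red 117 [257. 198.] [ 0.484 -0.035  0.037]
orange 2955 [234.  67.] [ 0.281 -0.071 -0.   ]
orange 41 [343.  49.] [0.261 0.092 0.   ]
orange 76 [317.  52.] [0.262 0.054 0.   ]
orange 31 [295.  54.] [ 0.264  0.024 -0.   ]
orange 48 [357.  58.] [0.276 0.108 0.   ]
orange 34 [331.  60.] [0.278 0.072 0.   ]
orange 13 [289.  62.] [0.277 0.013 0.   ]
orange 8545 [330. 200.] [ 0.517  0.089 -0.   ]
orange 18 [198.  97.] [ 0.325 -0.115  0.   ]
orange 17 [218.  96.] [ 0.325 -0.088  0.   ]
orange 112 [224. 105.] [ 0.339 -0.078 -0.   ]
orange 14 [208. 115.] [ 0.353 -0.101  0.001]
orange 157 [209. 121.] [ 0.362 -0.103  0.   ]
orange 62 [223. 132.] [ 0.379 -0.079 -0.   ]
orange 18 [205. 133.] [ 0.38  -0.106  0.   ]
orange 97 [296. 141.] [0.413 0.014 0.031]
orange 184 [302. 154.] [0.428 0.02  0.029]
orange 155 [313. 166.] [0.447 0.033 0.037]
orange 138 [203. 207.] [ 0.481 -0.109 -0.   ]
orange 86 [207. 225.] [ 0.505 -0.103 -0.   ]
blue 305 [313. 135.] [0.419 0.033 0.057]
blue 96 [260. 159.] [ 0.434 -0.031  0.033]
blue 180 [267. 171.] [ 0.449 -0.023  0.032]
post 727 [ 0.503 -0.02   0.115] [0.518 0.016 0.125]
wall 1 501 0.34 0.503 slope deg -2.0 0.0471
wall -1 743 0.34 0.504 slope deg 2.7 -0.0508
```

```bash
python3 -m handwheel '[[[0,0,0.2,0],[0,0,0.4,0],[0,0,0.6,0],[0,0,0.71,0],[0,0,0.71,0]]]'
python3 -m handwheel '[[[0,0,0,0],[0,0,0,0],[0,0,0,0],[0,0,0,0],[0,0,0,0]]]' 0
python3 -c "
from h import *;show();grasp('S',(.5097,-.002),.004,'gS.npz')"
python3 -m handwheel '[[[0.05,0,-0.08,0],[0.1,0,-0.16,0],[0.15,0,-0.24,0],[0.2,0,-0.32,0],[0.2,0,-0.32,0]]]'
python3 - <<'E'
from h import *
show();c=ctrl.camera("wrist");c["pose"]=wristT(c)
cv2.imwrite("pics/w11.png",c["color"][:,:,::-1])
P=cloud(c);h=cv2.cvtColor(c["color"],cv2.COLOR_RGB2HSV);H,S,V=[h[...,i] for i in range(3)]
m=(P[...,2]>.08)&(P[...,2]<.17)&(P[...,0]>.32)&(P[...,0]<.495)&(abs(P[...,1])<.046)&(S>100)&~((H>18)&(H<35))
k,l,st,ce=cv2.connectedComponentsWithStats(m.astype(np.uint8))
for i in range(1,k):
    if st[i,4]>20: print(st[i,4],ce[i].round(0),"H",np.median(H[l==i]),np.percentile(H[l==i],[10,90]),np.nanmedian(P[l==i],0).round(3))
pour('S','gS.npz',[(0,.35,0,.25)])
E
```

```text
time_s: 61.18
eef_pos: [0.5026, -0.0016, 0.0902]
eef_rot: [-0.275, 0.026, 0.961, 0.005]
wrist_force: [0.3, -0.2, 0.2]
opening: 0.994
grasp_force: 0.0
time_s: 61.8
eef_pos: [0.5045, -0.0005, 0.0924]
eef_rot: [-0.273, 0.025, 0.962, 0.004]
wrist_force: [2.1, -2.2, 6.0]
opening: 0.415
grasp_force: 59.5
t61.8 p [ 5.045e-01 -5.000e-04  9.240e-02] q [-0.188  0.593  1.472 -0.077  1.623 -1.689] toolx [-0.85   0.046  0.525] y [ 0.05   0.999 -0.006] z [-0.525  0.021 -0.851] open 0.415 gf 59.5 F [ 2.1 -2.2  6. ]
time_s: 62.42
eef_pos: [0.5044, 0.0002, 0.169]
eef_rot: [-0.272, 0.025, 0.962, 0.004]
wrist_force: [0.5, -0.0, -5.6]
opening: 0.418
grasp_force: 60.4
t62.4 p [5.044e-01 2.000e-04 1.690e-01] q [-0.187  0.494  1.446 -0.078  1.747 -1.698] toolx [-0.851  0.046  0.523] y [ 0.05   0.999 -0.006] z [-0.523  0.021 -0.852] open 0.418 gf 60.4 F [ 0.5 -0.  -5.6]
959 [329. 154.] H 108.0 [107. 108.] [0.418 0.034 0.132]
310 [300. 162.] H 12.0 [10. 14.] [0.412 0.015 0.105]
520 [311. 180.] H 11.0 [10. 18.] [0.427 0.022 0.104]
286 [245. 190.] H 108.0 [107. 108.] [ 0.434 -0.028  0.108]
825 [327. 205.] H 12.0 [11. 15.] [0.45  0.033 0.111]
469 [255. 209.] H 108.0 [107. 108.] [ 0.449 -0.021  0.107]
23 [347. 224.] H 72.0 [71. 74.] [0.467 0.044 0.124]
32 [347. 232.] H 73.0 [71.1 75. ] [0.472 0.043 0.124]
167 [309. 244.] H 4.0 [ 1.  76.4] [0.477 0.018 0.103]
615 [239. 258.] H 1.0 [ 0.  17.6] [ 0.485 -0.034  0.112]
256 [327. 257.] H 1.0 [ 0. 17.] [0.487 0.03  0.104]
row [ 0.29 -0.04 -0.58] tw 0.00 | tcp [ 0.515 -0.008  0.296] pitch 0 roll 0 lipdir [-1.    0.05 -0.  ] minz 0.208 lipz [0.25 0.25] org [ 0.461 -0.006  0.208] xr 0.347 0.52 yr -0.062 0.05
```

```bash
python3 - <<'E'
from h import *
for n in ("top","scene"):
    c=ctrl.camera(n);P=cloud(c);h=cv2.cvtColor(c["color"],cv2.COLOR_RGB2HSV);H,S,V=[h[...,i] for i in range(3)]
    m=(P[...,2]>.006)&(P[...,2]<.05)&(P[...,0]>.2)&(P[...,0]<.9)&(P[...,1]>-.6)&(P[...,1]<.5)&(S>130)&((H<5)|(H>174)|((H>65)&(H<115)))
    k,l,st,ce=cv2.connectedComponentsWithStats(m.astype(np.uint8))
    for i in range(1,k):
        if st[i,4]>4: print(n,st[i,4],ce[i].round(0),"H",np.median(H[l==i]),np.nanmedian(P[l==i],0).round(3))
pour('S','gS.npz',[(0,.39,0,.28),(0,.42,0,.30),(30,.48,.02,.29),(60,.56,.06,.285),(80,.60,.10,.28),(90,.62,.12,.275),(105,.63,.14,.26),(120,.63,.15,.25),(140,.63,.16,.245),(160,.63,.165,.24),(175,.625,.17,.24)])
E
```

```text
scene 28 [386. 220.] H 1.5 [0.337 0.205 0.017]
row [ 0.2  -0.03 -0.81] tw 0.00 | tcp [ 0.555 -0.008  0.326] pitch -0 roll 0 lipdir [-1.    0.05  0.  ] minz 0.237 lipz [0.28 0.28] org [ 0.501 -0.006  0.238] xr 0.387 0.56 yr -0.062 0.05
row [ 0.12 -0.02 -0.98] tw 0.00 | tcp [ 0.585 -0.008  0.346] pitch -0 roll 0 lipdir [-1.    0.05  0.  ] minz 0.257 lipz [0.3 0.3] org [ 0.531 -0.006  0.258] xr 0.417 0.59 yr -0.062 0.05
row [-0.07 -0.2  -1.09] tw 0.35 | tcp [ 0.629 -0.045  0.344] pitch 3 roll -15 lipdir [-0.88  0.47 -0.06] minz 0.239 lipz [0.277 0.303] org [ 0.574 -0.043  0.256] xr 0.456 0.65 yr -0.113 0.062
row [-0.21 -0.19 -1.28] tw 0.70 | tcp [ 0.671 -0.045  0.362] pitch 13 roll -27 lipdir [-0.6   0.77 -0.23] minz 0.239 lipz [0.262 0.308] org [ 0.616 -0.044  0.274] xr 0.522 0.705 yr -0.108 0.083
row [-0.19 -0.05 -1.36] tw 0.93 | tcp [ 0.678 -0.018  0.377] pitch 22 roll -31 lipdir [-0.36  0.86 -0.37] minz 0.243 lipz [0.254 0.306] org [ 0.623 -0.016  0.289] xr 0.558 0.714 yr -0.067 0.106
row [-0.18  0.04 -1.39] tw 1.05 | tcp [0.681 0.001 0.382] pitch 27 roll -31 lipdir [-0.23  0.86 -0.
[... 319 characters left out ...]
2 0.049 0.388] pitch 43 roll -27 lipdir [ 0.12  0.73 -0.68] minz 0.228 lipz [0.228 0.272] org [0.587 0.051 0.3  ] xr 0.543 0.68 yr -0.015 0.177
row [ 0.15  0.45 -1.28] tw 1.63 | tcp [0.618 0.087 0.399] pitch 53 roll -19 lipdir [ 0.31  0.53 -0.79] minz 0.229 lipz [0.229 0.261] org [0.562 0.089 0.312] xr 0.519 0.662 yr 0.019 0.2
row [ 0.24  0.65 -1.26] tw 1.86 | tcp [0.602 0.127 0.405] pitch 60 roll -10 lipdir [ 0.42  0.26 -0.87] minz 0.232 lipz [0.232 0.248] org [0.547 0.13  0.317] xr 0.512 0.643 yr 0.066 0.213
row [ 0.29  0.82 -1.25] tw 2.04 | tcp [0.593 0.162 0.408] pitch 63 roll -2 lipdir [ 0.45  0.04 -0.89] minz 0.238 lipz [0.238 0.242] org [0.538 0.165 0.32 ] xr 0.513 0.626 yr 0.11 0.221
```

```bash
python3 -m handwheel '[[[0.1,0,-0.15,0],[0.22,0,-0.35,0],[0.35,0,-0.55,0],[0.45,0,-0.73,0],[0.52,0,-0.85,0],[0.52,0,-0.85,0]]]'
python3 - <<'E'
from h import *
show();pour('S','gS.npz',[(0,.34,0,.32),(30,.41,.02,.31),(60,.45,.04,.30),(80,.50,.06,.29),(90,.56,.09,.28)])
E
```

```text
time_s: 63.32
eef_pos: [0.5051, 0.0012, 0.3673]
eef_rot: [-0.272, 0.025, 0.962, 0.004]
wrist_force: [0.3, -0.3, -4.6]
opening: 0.415
grasp_force: 61.1
t63.3 p [0.5051 0.0012 0.3673] q [-0.186  0.336  1.253 -0.087  2.098 -1.727] toolx [-0.85   0.046  0.524] y [ 0.05   0.999 -0.006] z [-0.524  0.022 -0.852] open 0.415 gf 61.1 F [ 0.3 -0.3 -4.6]
row [-0.   -0.04  0.  ] tw 0.00 | tcp [ 0.504 -0.008  0.367] pitch 0 roll 0 lipdir [-1.    0.05 -0.  ] minz 0.278 lipz [0.32 0.32] org [ 0.451 -0.006  0.278] xr 0.337 0.51 yr -0.062 0.05
row [-0.24 -0.22 -0.13] tw 0.35 | tcp [ 0.559 -0.045  0.365] pitch 4 roll -15 lipdir [-0.88  0.47 -0.06] minz 0.260 lipz [0.297 0.323] org [ 0.505 -0.043  0.277] xr 0.386 0.58 yr -0.113 0.062
row [-0.22 -0.32 -0.19] tw 0.70 | tcp [ 0.56  -0.065  0.377] pitch 13 roll -27 lipdir [-0.6   0.77 -0.23] minz 0.254 lipz [0.277 0.323] org [ 0.506 -0.064  0.289] xr 0.412 0.595 yr -0.128 0.063
row [-0.27 -0.28 -0.28] tw 0.93 | tcp [ 0.578 -0.058  0.387] pitch 22 roll -31 lipdir [-0.36  0.86 -0.38] minz 0.253 lipz [0.264 0.316] org [ 0.523 -0.056  0.299] xr 0.458 0.614 yr -0.107 0.066
row [-0.44 -0.12 -0.39] tw 1.05 | tcp [ 0.62  -0.028  0.388] pitch 27 roll -31 lipdir [-0.23  0.86 -0.45] minz 0.250 lipz [0.254 0.306] org [ 0.566 -0.027  0.3  ] xr 0.509 0.656 yr -0.074 0.092
```

```bash
python3 -m handwheel '[[[-0.08,-0.07,-0.04,0.1],[-0.16,-0.15,-0.09,0.21],[-0.24,-0.22,-0.13,0.33],[-0.23,-0.26,-0.15,0.45],[-0.22,-0.3,-0.17,0.57],[-0.22,-0.32,-0.19,0.68],[-0.24,-0.31,-0.22,0.78],[-0.26,-0.29,-0.25,0.87],[-0.27,-0.28,-0.28,0.93],[-0.27,-0.28,-0.28,0.93]]]'
python3 - <<'E'
from h import *
show();pour('S','gS.npz',[(0,.54,.09,.28),(10,.57,.11,.27),(25,.60,.135,.255),(33,.61,.14,.25),(40,.615,.145,.245),(50,.62,.15,.24),(60,.62,.155,.24),(80,.62,.165,.24),(95,.62,.17,.24)])
E
```

```text
time_s: 64.58
eef_pos: [0.5768, -0.0582, 0.383]
eef_rot: [-0.214, 0.636, 0.721, -0.173]
wrist_force: [-0.5, 0.1, -4.9]
opening: 0.415
grasp_force: 61.0
t64.6 p [ 0.5768 -0.0582  0.383 ] q [-0.247  0.514  0.984 -0.132  2.188 -0.418] toolx [-0.1    0.991  0.089] y [ 0.843  0.131 -0.522] z [-0.529  0.023 -0.848] open 0.415 gf 61.0 F [-0.5  0.1 -4.9]
row [ 0.13  0.21 -0.08] tw 0.00 | tcp [ 0.618 -0.028  0.376] pitch 22 roll -31 lipdir [-0.36  0.86 -0.37] minz 0.243 lipz [0.254 0.306] org [ 0.563 -0.026  0.289] xr 0.498 0.655 yr -0.077 0.097
row [ 0.22  0.28 -0.11] tw 0.12 | tcp [ 0.631 -0.009  0.377] pitch 27 roll -32 lipdir [-0.23  0.86 -0.45] minz 0.239 lipz [0.244 0.296] org [ 0.576 -0.007  0.29 ] xr 0.519 0.667 yr -0.054 0.112
row [ 0.36  0.32 -0.13] tw 0.29 | tcp [0.636 0.022 0.378] pitch 35 roll -30 lipdir [-0.05  0.82 -0.57] minz 0.230 lipz [0.23 0.28] org [0.581 0.023 0.291] xr 0.535 0.668 yr -0.035 0.15
row [ 0.42  0.3  -0.13] tw 0.38 | tcp [0.633 0.032 0.381] pitch 39 roll -29 lipdir [ 0.04  0.78 -0.63] minz 0.226 lipz [0.226 0.274] org [0.578 0.034 0.294] xr 0.535 0.666 yr -0.
[... 239 characters left out ...]
2  0.061 0.386] pitch 48 roll -23 lipdir [ 0.22  0.64 -0.74] minz 0.220 lipz [0.22 0.26] org [0.564 0.064 0.299] xr 0.52 0.661 yr -0.005 0.184
row [ 0.68  0.19 -0.11] tw 0.70 | tcp [0.608 0.081 0.394] pitch 53 roll -19 lipdir [ 0.3   0.53 -0.79] minz 0.223 lipz [0.223 0.257] org [0.553 0.084 0.307] xr 0.51 0.652 yr 0.014 0.195
row [ 0.92  0.13 -0.11] tw 0.93 | tcp [0.593 0.127 0.405] pitch 61 roll -10 lipdir [ 0.41  0.27 -0.87] minz 0.231 lipz [0.231 0.249] org [0.537 0.129 0.317] xr 0.503 0.633 yr 0.065 0.213
row [ 1.09  0.13 -0.11] tw 1.11 | tcp [0.588 0.162 0.408] pitch 63 roll -2 lipdir [ 0.44  0.05 -0.89] minz 0.238 lipz [0.238 0.242] org [0.533 0.164 0.321] xr 0.508 0.621 yr 0.109 0.22
```

```bash
python3 -m handwheel '[[[0.07,0.15,-0.05,0],[0.15,0.25,-0.1,0],[0.22,0.34,-0.15,0.12],[0.29,0.38,-0.18,0.2],[0.35,0.42,-0.2,0.29],[0.35,0.42,-0.2,0.29],[0.38,0.41,-0.2,0.33],[0.41,0.41,-0.2,0.38]]]'
python3 - <<'E'
from h import *
show();pour('S','gS.npz',[(0,.635,.14,.25),(7,.64,.145,.245),(17,.64,.15,.24),(27,.635,.155,.24),(37,.63,.16,.24),(47,.62,.165,.24),(62,.62,.17,.24)])
E
```

```text
time_s: 65.58
eef_pos: [0.6587, 0.0319, 0.3833]
eef_rot: [-0.156, 0.813, 0.513, -0.226]
wrist_force: [-0.3, -0.3, -4.1]
opening: 0.413
grasp_force: 61.7
t65.6 p [0.6587 0.0319 0.3833] q [-0.113  0.733  0.658 -0.05   2.306  0.308] toolx [ 0.371  0.905 -0.207] y [ 0.764 -0.424 -0.486] z [-0.528  0.022 -0.849] open 0.413 gf 61.7 F [-0.3 -0.3 -4.1]
row [0.   0.01 0.01] tw 0.00 | tcp [0.659 0.032 0.381] pitch 39 roll -29 lipdir [ 0.04  0.78 -0.62] minz 0.226 lipz [0.226 0.274] org [0.604 0.034 0.293] xr 0.561 0.692 yr -0.029 0.161
row [ 0.05 -0.04  0.02] tw 0.08 | tcp [0.653 0.044 0.382] pitch 42 roll -27 lipdir [ 0.12  0.73 -0.67] minz 0.222 lipz [0.222 0.268] org [0.598 0.046 0.295] xr 0.554 0.691 yr -0.02 0.172
row [ 0.09 -0.14  0.04] tw 0.20 | tcp [0.64  0.061 0.386] pitch 47 roll -23 lipdir [ 0.22  0.64 -0.74] minz 0.220 lipz [0.22 0.26] org [0.584 0.063 0.299] xr 0.54 0.682 yr -0.006 0.184
row [ 0.14 -0.27  0.05] tw 0.31 | tcp [0.623 0.081 0.394] pitch 52 roll -19 lipdir [ 0.3   0.53 -0.79] minz 0.223 lipz [0.223 0.257] org [0.568 0.083 0.306] xr 0.525 0.667 yr 0.014 0.194
row [ 0.21 -0.38  0.07] tw 0.43 | tcp [0.609 0.103 0.4  ] pitch 57 roll -15 lipdir [ 0.37  0.41 -0.84] minz 0.227 lipz [0.227 0.253] org [0.554 0.105 0.312] xr 0.514 0.653 yr 0.037 0.204
row [ 0.28 -0.5   0.1 ] tw 0.55 | tcp [0.593 0.126 0.404] pitch 60 roll -10 lipdir [ 0.41  0.27 -0.87] minz 0.231 lipz [0.231 0.249] org [0.537 0.129 0.317] xr 0.502 0.633 yr 0.064 0.213
row [ 0.43 -0.6   0.1 ] tw 0.72 | tcp [0.588 0.161 0.408] pitch 63 roll -2 lipdir [ 0.45  0.05 -0.89] minz 0.238 lipz [0.238 0.242] org [0.533 0.164 0.32 ] xr 0.508 0.622 yr 0.108 0.22
```

```bash
python3 -m handwheel '[[[0.03,-0.02,0.01,0.04],[0.05,-0.04,0.02,0.08],[0.05,-0.04,0.02,0.08],[0.07,-0.09,0.03,0.14],[0.09,-0.14,0.04,0.2],[0.09,-0.14,0.04,0.2],[0.12,-0.2,0.05,0.26],[0.14,-0.27,0.05,0.31],[0.14,-0.27,0.05,0.31],[0.14,-0.27,0.05,0.31]]]'
python3 - <<'E'
from h import *
show();pour('S','gS.npz',[(0,.635,.155,.24),(10,.63,.16,.24),(20,.62,.165,.24),(35,.62,.17,.24)])
for n in ("scene",):
    c=ctrl.camera(n);cv2.imwrite(f"pics/{n}12.png",c["color"][:,:,::-1]);np.savez("pics/s12.npz",**c)
    for p in ([.638,.17,.13],[.638,.17,.05],[.638,.17,.205]): print(w2p(c,p))
    c0=dict(np.load("pics/scene0.npz"));d=np.abs(c["color"].astype(int)-c0["color"]).sum(2);h=cv2.cvtColor(c["color"],cv2.COLOR_RGB2HSV)
    x=w2p(c,[.638,.17,.08]).astype(int);sub=c["color"][x[1]-55:x[1]+45,x[0]-30:x[0]+30];print(d[x[1]-55:x[1]+45,x[0]-30:x[0]+30].reshape(20,5,60).mean((1,2)).round(0))
E
```

```text
time_s: 66.82
eef_pos: [0.6234, 0.0805, 0.3957]
eef_rot: [-0.1, 0.91, 0.313, -0.255]
wrist_force: [0.7, -1.0, -3.3]
opening: 0.411
grasp_force: 61.8
t66.8 p [0.6234 0.0805 0.3957] q [-0.056  0.635  0.782 -0.01   2.279  0.848] toolx [ 0.674  0.62  -0.401] y [ 0.518 -0.785 -0.341] z [-0.526  0.022 -0.85 ] open 0.411 gf 61.8 F [ 0.7 -1.  -3.3]
row [0.   0.   0.01] tw 0.00 | tcp [0.623 0.08  0.393] pitch 52 roll -20 lipdir [ 0.3   0.54 -0.79] minz 0.223 lipz [0.223 0.257] org [0.568 0.082 0.306] xr 0.525 0.668 yr 0.013 0.194
row [ 0.01 -0.13  0.02] tw 0.12 | tcp [0.609 0.102 0.4  ] pitch 57 roll -15 lipdir [ 0.37  0.41 -0.83] minz 0.227 lipz [0.227 0.253] org [0.554 0.104 0.312] xr 0.514 0.653 yr 0.036 0.204
row [ 0.02 -0.27  0.05] tw 0.23 | tcp [0.592 0.126 0.404] pitch 60 roll -10 lipdir [ 0.41  0.28 -0.87] minz 0.231 lipz [0.231 0.249] org [0.537 0.128 0.317] xr 0.502 0.634 yr 0.063 0.212
row [ 0.1  -0.43  0.05] tw 0.41 | tcp [0.588 0.16  0.408] pitch 63 roll -2 lipdir [ 0.45  0.06 -0.89] minz 0.238 lipz [0.238 0.242] org [0.533 0.163 0.32 ] xr 0.507 0.622 yr 0.107 0.22
[333.38497374 236.5715765 ]
[331.33209781 262.42951087]
[335.42189548 210.4198762 ]
[125.  54. 114. 158. 126.  48.  51.  56.  10.   9.  17.  21.  11.  18.
  10.   8.  10.   9.   8.   9.]
```

```bash
python3 -m handwheel '[[[0.01,-0.06,0.01,0.06],[0.01,-0.13,0.02,0.12],[0.02,-0.2,0.03,0.18],[0.02,-0.27,0.05,0.23],[0.05,-0.34,0.05,0.3],[0.1,-0.43,0.05,0.41],[0.1,-0.43,0.05,0.41],[0.1,-0.43,0.05,0.41],[0.1,-0.43,0.05,0.41],[0.1,-0.43,0.05,0.41]]]'
python3 - <<'E'
from h import *
show()
c=ctrl.camera("scene");t=ctrl.camera("top");w=ctrl.camera("wrist")
a=cv2.resize(c["color"][170:310,270:400],(400,430));
cv2.imwrite("pics/m13.png",np.hstack([a,np.vstack([cv2.resize(w["color"],(400,300)),cv2.resize(t["color"][90:190,100:310],(400,130))[:130]])])[:,:,::-1])
E
```

```text
time_s: 68.12
eef_pos: [0.5871, 0.1608, 0.4086]
eef_rot: [-0.018, 0.961, 0.022, -0.273]
wrist_force: [-0.1, 0.3, -2.2]
opening: 0.412
grasp_force: 62.1
t68.1 p [0.5871 0.1608 0.4086] q [0.048 0.568 0.857 0.062 2.269 1.6  ] toolx [ 0.85   0.051 -0.525] y [ 0.032 -0.998 -0.046] z [-0.527  0.022 -0.85 ] open 0.412 gf 62.1 F [-0.1  0.3 -2.2]
```

View pics/m13.png

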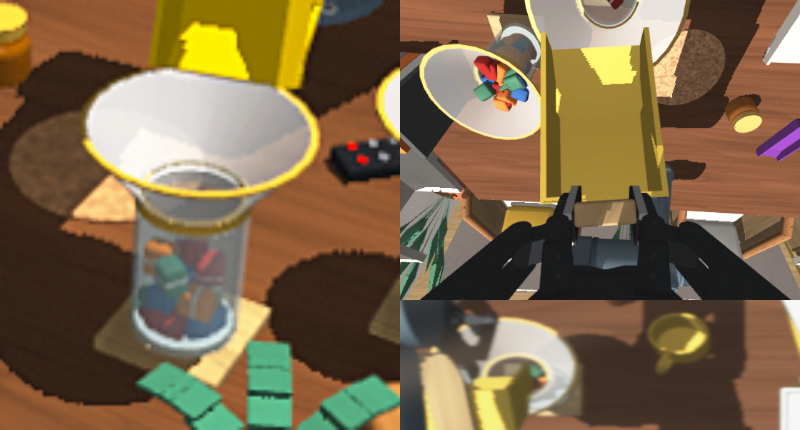

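```bash
python3 - <<'E'
from h import *
pour('S','gS.npz',[(-15,.60,.15,.26),(-35,.60,.13,.27),(-55,.57,.11,.28),(-75,.53,.08,.29),(-85,.51,.06,.29)])
E
```

```text
row [-0.12  0.24 -0.03] tw -0.17 | tcp [0.572 0.111 0.424] pitch 60 roll -10 lipdir [ 0.42  0.27 -0.87] minz 0.251 lipz [0.251 0.269] org [0.517 0.114 0.337] xr 0.482 0.613 yr 0.049 0.198
row [-0.06  0.52 -0.08] tw -0.41 | tcp [0.588 0.056 0.424] pitch 52 roll -19 lipdir [ 0.3   0.53 -0.79] minz 0.253 lipz [0.253 0.287] org [0.533 0.058 0.336] xr 0.49 0.632 yr -0.011 0.169
row [-0.08  0.76 -0.04] tw -0.64 | tcp [0.583 0.009 0.417] pitch 42 roll -27 lipdir [ 0.12  0.73 -0.67] minz 0.257 lipz [0.257 0.303] org [0.528 0.011 0.33 ] xr 0.484 0.621 yr -0.055 0.137
row [-0.1   0.98  0.02] tw -0.87 | tcp [ 0.575 -0.036  0.408] pitch 32 roll -31 lipdir [-0.11  0.84 -0.53] minz 0.264 lipz [0.264 0.316] org [ 0.52  -0.034  0.32 ] xr 0.47 0.608 yr -0.089 0.09
row [-0.09  1.1   0.07] tw -0.99 | tcp [ 0.572 -0.059  0.397] pitch 27 roll -31 lipdir [-0.24  0.86 -0.45] minz 0.259 lipz [0.264 0.316] org [ 0.517 -0.057  0.309] xr 0.46 0.607 yr -0.104 0.062
```

```bash
python3 -m handwheel '[[[-0.06,0.12,-0.02,-0.08],[-0.12,0.24,-0.03,-0.17],[-0.09,0.38,-0.06,-0.29],[-0.06,0.52,-0.08,-0.41],[-0.07,0.64,-0.06,-0.52],[-0.08,0.76,-0.04,-0.64],[-0.09,0.87,0,-0.75],[-0.1,0.98,0.02,-0.87],[-0.1,0.98,0.02,-0.98],[-0.1,0.98,0.02,-0.98]]]'
python3 - <<'E'
from h import *
show();pour('S','gS.npz',[(-88,.35,.0,.32)]);to(.5045,-.0005,.38)
E
```

```text
time_s: 69.53
eef_pos: [0.574, -0.0355, 0.407]
eef_rot: [-0.196, 0.699, 0.66, -0.191]
wrist_force: [0.9, -0.4, -2.8]
opening: 0.41
grasp_force: 61.9
t69.5 p [ 0.574  -0.0355  0.407 ] q [-0.218  0.496  0.963 -0.116  2.227 -0.205] toolx [ 0.055  0.998 -0.008] y [ 0.849 -0.051 -0.527] z [-0.526  0.023 -0.85 ] open 0.410 gf 61.9 F [ 0.9 -0.4 -2.8]
row [ 0.1  -0.15  0.33] tw -1.02 | tcp [ 0.514 -0.013  0.366] pitch -0 roll -1 lipdir [-1.    0.09  0.  ] minz 0.277 lipz [0.319 0.321] org [ 0.46  -0.011  0.278] xr 0.346 0.52 yr -0.068 0.05
shift [ 0.156 -0.233  0.301]
```

```bash
python3 -m handwheel '[[[0.02,-0.03,0,-0.12],[0.04,-0.06,0,-0.23],[0.06,-0.1,0.03,-0.35],[0.08,-0.13,0.08,-0.47],[0.1,-0.16,0.12,-0.58],[0.12,-0.19,0.18,-0.7],[0.14,-0.22,0.25,-0.82],[0.156,-0.233,0.3,-0.93],[0.156,-0.233,0.3,-1],[0.156,-0.233,0.3,-1]]]'
python3 -m handwheel '[[[0,0,0,-0.05],[0,0,0,-0.05]]]'
python3 - <<'E'
from h import *
show();to(.5045,-.0015,.0945);print("post grasp toolx .850 .046")
c=ctrl.camera("top");P=cloud(c);h=cv2.cvtColor(c["color"],cv2.COLOR_RGB2HSV)
# mat centre from the first picture
c=dict(np.load("pics/top0.npz"));P=cloud(c);h=cv2.cvtColor(c["color"],cv2.COLOR_RGB2HSV)
m=(P[...,2]>-.006)&(P[...,2]<.014)&(np.hypot(P[...,0]-.45,P[...,1])<.12)&(h[...,2]>150)&(h[...,1]<160)&(h[...,1]>60)
q=P[m][:,:2];A=np.c_[q,np.ones(len(q))];print(len(q),q.min(0),q.max(0),cv2.minEnclosingCircle(q.astype(np.float32)))
E
```

```text
time_s: 70.78
eef_pos: [0.5046, -0.0, 0.3805]
eef_rot: [-0.274, 0.062, 0.96, -0.006]
wrist_force: [0.0, 1.1, -1.4]
opening: 0.414
grasp_force: 62.1
time_s: 71.03
eef_pos: [0.5048, -0.0003, 0.3804]
eef_rot: [-0.274, 0.027, 0.961, 0.004]
wrist_force: [0.2, 0.3, -3.2]
opening: 0.413
grasp_force: 62.1
t71.0 p [ 5.048e-01 -3.000e-04  3.804e-01] q [-0.188  0.332  1.234 -0.09   2.124 -1.729] toolx [-0.849  0.049  0.526] y [ 0.053  0.999 -0.007] z [-0.526  0.022 -0.85 ] open 0.413 gf 62.1 F [ 0.2  0.3 -3.2]
shift [-0.752  0.004  1.216] 
post grasp toolx .850 .046
2385 [ 0.330085   -0.09906741] [0.55076403 0.09454395] ((0.44103917479515076, 0.0016093702288344502), 0.11156583577394485)
```

```bash
python3 -m handwheel '[[[-0.15,0,0.25,0],[-0.3,0,0.5,0],[-0.45,0,0.73,0],[-0.6,0,0.97,0],[-0.6,0,0.97,0]]]'
python3 -m handwheel '[[[-0.04,0,0.07,0],[-0.08,0,0.13,0],[-0.12,0,0.19,0],[-0.152,0.004,0.245,0],[-0.152,0.004,0.245,0]]]'
python3 -c "from h import *;show()"
```

```text
time_s: 71.7
eef_pos: [0.5012, -0.001, 0.1485]
eef_rot: [-0.279, 0.026, 0.96, 0.005]
wrist_force: [-0.2, 0.5, -2.0]
opening: 0.414
grasp_force: 61.9
time_s: 72.32
eef_pos: [0.5038, -0.0009, 0.0936]
eef_rot: [-0.275, 0.025, 0.961, 0.005]
wrist_force: [0.1, -0.6, -2.3]
opening: 0.413
grasp_force: 62.0
t72.3 p [ 0.5038 -0.0009  0.0936] q [-0.189  0.593  1.471 -0.077  1.629 -1.691] toolx [-0.848  0.045  0.528] y [ 0.05   0.999 -0.005] z [-0.528  0.022 -0.849] open 0.413 gf 62.0 F [ 0.1 -0.6 -2.3]
```

```bash
python3 -m handwheel '[[[-0.003,0,0.005,0],[-0.003,0,0.005,0],[-0.003,0,0.005,0],[0,0,-0.3,0],[0,0,-0.6,0],[0,0,-0.8,0],[0,0,-0.8,0]]]' 85
python3 -m handwheel '[[[0.1,-0.3,-0.3,0],[0.2,-0.6,-0.4,0],[0.2,-0.9,-0.4,0],[0.2,-1,-0.4,0],[0.2,-1,-0.4,0]]]'
python3 - <<'E'
from h import *
show();find(dict(A=(.64,-.208,.088),B=(.53,-.403,.088),S=(.508,-.003,.124)))
for n in ("top","scene"):
    c=ctrl.camera(n);P=cloud(c);h=cv2.cvtColor(c["color"],cv2.COLOR_RGB2HSV);H,S,V=[h[...,i] for i in range(3)]
    m=(P[...,2]>.006)&(P[...,2]<.25)&(P[...,0]>.2)&(P[...,0]<.8)&(P[...,1]>-.6)&(P[...,1]<.29)&(S>110)&((H<5)|(H>174)|((H>65)&(H<115)))
    k,l,st,ce=cv2.connectedComponentsWithStats(m.astype(np.uint8))
    for i in range(1,k):
        if st[i,4]>4: print(n,st[i,4],ce[i].round(0),"H",np.median(H[l==i]),np.nanmedian(P[l==i],0).round(3))
    c0=dict(np.load(f"pics/{n}0.npz"));h0=cv2.cvtColor(c0["color"],cv2.COLOR_RGB2HSV)
    P0=cloud(c0)
    for nm,(x,y) in dict(mug=(.74,-.03),candle=(.364,-.185)).items():
        for Q,hh in((P0,h0),(P,h)):
            b=(np.hypot(Q[...,0]-x,Q[...,1]-y)<.1)&(Q[...,2]>.06)&(Q[...,2]<.1)&(hh[...,1]>90);print(n,nm,b.sum(),np.nanmedian(Q[b],0).round(3))
E
```

```text
time_s: 73.2
eef_pos: [0.5912, -0.005, 0.234]
eef_rot: [-0.27, 0.025, 0.962, 0.004]
wrist_force: [-0.0, 0.7, -1.7]
opening: 0.997
grasp_force: 0.0
time_s: 73.82
eef_pos: [0.5854, -0.2075, 0.3194]
eef_rot: [-0.275, 0.027, 0.961, 0.005]
wrist_force: [0.3, 0.6, 0.1]
opening: 0.995
grasp_force: 0.0
t73.8 p [ 0.5854 -0.2075  0.3194] q [-0.431  0.625  0.946 -0.229  2.082 -2.006] toolx [-0.848  0.049  0.528] y [ 0.055  0.998 -0.005] z [-0.528  0.025 -0.849] open 0.995 gf 0.0 F [0.3 0.6 0.1]
top A none 0
top B 95 post mean [ 0.5294 -0.3988  0.0863] mid [ 0.5294 -0.3988] rect c [ 455. -398.] size [ 83. 145.] heading-from -x(toward +y) 1.3; post->c 0.6
top S none 0
scene A 27 post mean [ 0.6486 -0.2033  0.0847] mid [ 0.6493 -0.2055] 
scene B 21 post mean [ 0.5352 -0.399   0.085 ] mid [ 0.5363 -0.4015] 
scene S 16 post mean [ 0.5139 -0.0029  0.1223] mid [ 0.516  -0.0035] 
top 59 [160. 152.] H 1.0 [0.64  0.189 0.092]
top 32 [167. 158.] H 1.0 [0.627 0.172 0.089]
top 23 [155. 269.] H 1.0 [0.343 0.216 0.018]
top 18 [162. 275.] H 1.0 [0.328 0.197 0.018]
top mug 343 [ 0.726 -0.017  0.077]
top mug 242 [ 0.74  -0.005  0.077]
top candle 440 [ 0.364 -0.183  0.069]
top candle 439 [ 0.364 -0.185  0.069]
scene 31 [386. 220.] H 3.0 [0.337 0.205 0.016]
scene 13 [336. 253.] H 1.0 [0.676 0.196 0.115]
scene 56 [353. 285.] H 75.0 [0.776 0.285 0.136]
scene mug 544 [ 0.739 -0.022  0.074]
scene mug 536 [ 0.739 -0.022  0.074]
scene candle 167 [ 0.374 -0.182  0.068]
scene candle 166 [ 0.375 -0.182  0.068]
```

```bash
python3 -c "
from bench import ctrl
print(ctrl.hand_in())"
```

```text
the job is handed in; nothing more can be done
None
```

The job is handed in, but `hand_in()` returned no verdict. My last camera checks showed the sweets down in the jar that had room, none left in view on the table, the empty scoop upright on its mat, both empty trays upright on the table, and the mug and candle unmoved (the remote looked unmoved too, but I did not measure it).

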